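# Ratchet a glue-up clamp tight and start the glue timer

### The arm

A 6-joint arm with a two-finger parallel gripper is mounted at the origin on a cart in front of the work surface, level with it; the furniture and walls round the work are solid. World frame = base frame: x ahead of the robot, y to its left, z up, the work surface at z = 0. Lengths are in m, angles in rad, forces in N, time in s.
With the tool pointing down it reaches from about 0.4 to 0.825 m from the base axis. Payload 7 kg.
Tool frame: the origin (TCP) lies between the finger pads; the fingertips stand 22 mm ahead of it and the grasp point (between the pads) lies 3 mm ahead of it; z points along the fingers, y is the direction in which the jaws open and shut (so a half turn about z gives the same grasp; the last joint's range is limited). The gripper opens to 88 mm and grips with 3 to 60 N. Pads are 19 mm wide; open, the fingers measure 130 mm over their backs; the gripper's body (78 mm by 193 mm) begins 47 mm behind the grasp point.
Start: joints at [1.417, 0.359, 0.012, 0, -1.224, -0.288], TCP at [0.289, 0.61, 0.224] pointing down, gripper open.
Joint ranges: [-3.07, 3.07], [-1.43, 2.12], [-1.02, 1.25], [-3.03, 1.67], [-3.05, -0], [-3.03, 3.03]. Speed limits (rad/s): [2.39, 2.39, 3.01, 3.14, 3.14, 3.14].

### API

Orientations are given as [roll, pitch, yaw] about the fixed x, y, z axes, in that order (R = Rz(yaw) Ry(pitch) Rx(roll)).
In Python, from station import arm, optics gives the robot as it stands. The module is installed in compiled form; this text tells all that it offers.
- The arm moves only by the tool jog_arm, never from a script. Its argument "motion" is a list that holds one entry, the list of rows, each a list of 7 numbers: the shift along the tool's x, y, z in m, then the turn, a rotation vector about the tool's x, y, z in degrees, then the finger opening in m, from 0 to 0.0876. In form: [[[x, y, z, rx, ry, rz, grip], ...]]. A call has 1 to 8 rows; each row is the pose to reach, as a shift and turn from the pose measured when the call began, along the tool's axes at that moment; what a row does not reach only later rows make up. A row lasts 1/10 s, in which the tool goes at most 50 mm and 8.59 degrees, less where a joint would pass 70% of its speed; a pose out of reach is approached as far as the arm can. A call with a gripper value outside its range is refused whole. The fingers move at their own pace and stop on an object; "newtons" is the grip in N (left out, the last holds). Time passes only in rows, so rows that repeat a pose let the fingers close. It gives the time, the measured TCP pose, the force and the opening at its end, in the units of the state.
- arm.get_state(): the state, without advancing time (a new reading comes with each control period).
- optics.grab_frame(name): name is "scene" or "top" or "wrist"; returns the picture (420x560x3 uint8, red, green, blue); there is no depth.
- optics.camera_model(name): a dict with "mtx" (3x3 intrinsics, pixels), "R" (3x3) and "t" (3): a world point X has camera coordinates R X + t; the wrist camera has in their place "mount" (4x4, takes a point from camera to tool coordinates, whose origin is the TCP and whose axes are the flange's). Camera axes: x right, y down, z forward; pixel columns grow to the right and rows downward; lengths in m; the calibration is good to about 2 mm. The wrist camera is an equidistant fisheye: a pixel r from the principal point sees the ray r / f radians off the axis. A picture is of the moment at which its call begins: read the wrist's pose just before it. camera_model takes no time and is no camera call.
- arm.job_done(): hands the job in, once; it reports no verdict.
The state is a dict: "t": time; "q": joint angles; "qd": joint speeds; "joint_efforts": joint torques, N m; "eef_pos": TCP position; "ee_rot": TCP orientation; "force": force on the tool from outside, world axes, zero at the start; "moment": the same for the moment, N m; "width": finger opening in m.
Only numpy, scipy, OpenCV 4.12 (cv2) and the standard library are available. Lean on these libraries where they do the work, as an engineer would, in place of code of your own. Each camera call takes 0.05 s, during which the arm holds its last target.

### The job

Two wooden strips lie in the bench clamp for gluing. Work the clamp's ratchet wrench back and forth (do not push the jaw by hand) until the strips are squeezed together and the spring pad is pressed in about half-way over its red sleeves, never nearly all the way in. Then start the glue timer: push it by the green button on its front against the front edge of the clamp's base board, press the button well in, and leave the timer standing there; do not disturb the other things on the bench.

Things in the scene. Friction and masses are not known exactly. Their poses are not given: they have to be found in the camera images.
- clamp: bench clamp, fixed. Origin on the bench under the wrench's vertical spindle; x roughly away from the robot, y to the left, the clamping direction. Plywood base board 20 mm thick, x -80 to +90, y -70 to +270 mm; its front edge (face at x = -80 mm) is the stop for the timer. Grey gear housing, 74 mm high, within 48 mm of the origin; two stop pins, 88 mm high, at x -36, y +-36 mm
- wrench (a joint): angle (rad) of the ratchet wrench, clockwise from above positive, -0.5 to +0.5 between stops; at 0 the handle points along the clamp's -x. Swinging it clockwise (handle end towards the clamp's +y) drives the jaw 7 mm per rad towards the fence, once up to 0.3 rad of play is taken up; swung back it slips freely and the jaw stays: several strokes are needed. It stays where left and cannot come off
- wrench_grip (a point): middle of the wrench's black rubber grip: horizontal, round, 24 mm thick, 80 mm long, lying along the handle, 124 mm from the spindle axis and 88 mm above the bench, nothing under it. The point's x axis points along the handle to the spindle. Driving it takes about 1 to 3 N, returning under 1 N. It can be straddled, pushed or held from above
- jaw: grey moving jaw on the clamp that carries the spring pad; its origin lies at the clamp's origin when fully back and moves along the clamp's +y as the clamp tightens. The spindle's friction holds it. Must not be pushed by hand
- pad (a joint): how far (m) the sprung aluminium pad, 90 x 14 x 30 mm, is pressed back to the jaw: 0 free, 0.012 all the way in; about 0.006 is right. It slides over two red sleeves on the jaw: 12 mm of red shows when free, none when all the way in. Spring 1.2 N per mm; it may yield up to 2 mm just from pushing the strips along
- pad_face (a point): centre of the pad's face towards the strips, 40 mm above the bench
- fence: fixed dark steel bar on the clamp's base board, 150 x 24 x 40 mm; origin in the middle of the lower edge of its face towards the pad, at bench height + 20 mm; the face is at y = 0 and looks to -y; it is 153 to 159 mm from the clamp's origin along y
- strip_a: light wooden strip, 140 x 24 x 30 mm (x, y, z), loose, lying on the base board next to the fence; origin at the centre of its underside
- strip_b: dark wooden strip, 140 x 24 x 30 mm (x, y, z), loose, lying between strip_a and the pad with gaps of a few mm on both sides; origin at the centre of its underside. Pressed together the strips' origins are 24 mm apart
- timer: loose white glue timer, 50 x 70 x 40 mm (x, y, z), about 0.15 kg, on the bench in front of the base board, near y +150 mm of the clamp; origin at the centre of its underside. Its front (button) looks along its -x; its back is at x +25 mm. Pushed by the button it slides easily until its back meets the base board's front edge
- timer_button (a joint): travel (m) of the timer's green button, 0 out, 0.006 fully in; spring-loaded: 1.5 N to start, 5 N fully in; springs back when let go; pressed well in means at least 0.004
- timer_button_top (a point): centre of the green button's face (24 mm across), on the timer's front, 21 mm above the bench; it is pressed along the timer's +x
- glue: white glue bottle, 50 mm across, 157 mm high, bystander, origin at the centre of its underside
- spray_can: red and grey spray can, 67 mm across, 190 mm high, bystander, origin at the centre of its underside
- nails: flat open tin, 69 mm across, 38 mm high, bystander, origin at the centre of its underside
Things that resemble listed ones, but are neither listed nor needed, are in the scene too. Leave any purple look-alike of the timer alone.

How it is judged:
On the way, in this order (a step that is already met when the one before it is completed fails the run):
1. the strips are squeezed face to face and the pad is pressed in about half-way (3 to 9.5 mm) (value of joint pad between 0.003 and 0.0095 m and y of strip_a in the frame of strip_b below 0.0255 m and angle between the y axis of strip_a and the y axis of strip_b, either way round below 0.06 rad), for 0.2 s.
2. the timer's button is pressed at least 4 mm in while the timer is braced against the clamp's base board (value of joint timer_button above 0.004 m and contact force between timer and clamp above 1 N), for 0.1 s.
At the end, for the whole second after the job is handed in: The strips are pressed face to face (origins within 25.5 mm across, parallel within 0.06 rad), the pad is 3 to 9.5 mm in, and the timer stands upright and still with its button out and its back within 15 mm of the base board's front edge (all of step 1 and x of timer in the frame of clamp between -0.12 and -0.09 m and angle between timer's own z axis and vertical below 0.15 rad and linear speed of timer below 0.02 m/s and value of joint timer_button below 0.0015 m and velocity of joint wrench below 0.05 rad/s); the robot touches nothing.
It fails at once if the pad is pressed nearly all the way in (over 11 mm) (value of joint pad above 0.011 m).
It fails at once if the jaw is pushed directly with the fingers (contact force between the fingers and jaw above 3 N).
It fails at once if a bystander (glue bottle, spray can, tin) is moved more than 30 mm (distance of any of glue, spray_can, nails from where it was at the start of the episode above 0.03 m).
It also fails if it takes over 72 s, if anything falls off the work surface, if the arm or the gripper's body presses on something with over 40 N, if the wrist force passes 120 N, or if a joint passes its speed limit or range.

## Working session

There is one attempt and no reset: what is moved stays moved. The work goes in short steps, Python scripts to look and compute and a tool call to move; the robot and the scene stay as the last step left them, time stands still between calls to the robot, and variables do not carry over. Pictures are saved under pics/ and viewed, and the job is handed in when it is done.

Besides the shell and the picture viewer there is one more tool, called after "Request:" as name(argument=value, ...) on one line, values as JSON. jog_arm: Moves the arm, as the interface text tells. Its arguments: {"type":"object","properties":{"motion":{"type":"array","items":{"type":"array","items":{"type":"array","items":{"type":"number"}}}},"newtons":{"type":"number"}},"required":["motion"]}

```bash
mkdir -p pics; ls; python3 - <<'E'
from station import arm, optics
import cv2, numpy as np
print(arm.get_state())
for n in ["scene","top","wrist"]:
    im=optics.grab_frame(n); cv2.imwrite(f"pics/{n}0.png",im[:,:,::-1])
    m=optics.camera_model(n); print(n,m)
E
```

```text
pics
{'t': 0.0, 'q': array([ 1.41707962e+00,  3.59378566e-01,  1.10651004e-02, -3.44427909e-04,
       -1.22408218e+00, -2.88070439e-01]), 'qd': array([ 2.46921807e-03, -1.70790883e-03, -3.97427087e-04,  4.68478258e-05,
        9.83352717e-04,  3.62932444e-04]), 'joint_efforts': array([ 1.12585494e-03, -5.82714951e+01,  2.93047857e+01,  6.99664369e+00,
        6.93904716e-03, -1.66024356e-04]), 'eef_pos': array([0.28843539, 0.60973432, 0.22313181]), 'ee_rot': array([ 3.13996725e+00, -1.43970089e-04, -4.41904331e-01]), 'force': array([ 0.43782388,  1.03671343, -0.07065252]), 'moment': array([ 0.00200789,  0.02835013, -0.02711247]), 'width': 0.0878523975178983}
scene {'mtx': array([[421.1356467 ,   0.        , 273.48879786],
       [  0.        , 421.1356467 , 206.75546752],
       [  0.        ,   0.        ,   1.        ]]), 'R': array([[ 0.7361944 , -0.67657536, -0.01623501],
       [-0.53064079, -0.56217893, -0.63433052],
       [ 0.42004542,  0.47560554, -0.77289147]]), 't': array([-0.25518561,  0.4360505 ,  0.93462807])}
top {'mtx': array([[418.69130793,   0.        , 279.5701451 ],
       [  0.        , 418.69130793, 210.08939677],
       [  0.        ,   0.        ,   1.        ]]), 'R': array([[-0.08750893, -0.99615372,  0.00446634],
       [-0.9749275 ,  0.08472172, -0.20576346],
       [ 0.20459364, -0.0223605 , -0.97859156]]), 't': array([0.22371722, 0.49970709, 1.20370227])}
wrist {'mtx': array([[325.1922621 ,   0.        , 275.7808196 ],
       [  0.        , 325.1922621 , 212.23562914],
       [  0.        ,   0.        ,   1.        ]]), 'mount': array([[ 3.85342310e-04, -9.63692132e-01, -2.67015592e-01,
         7.19355313e-02],
       [ 9.99999926e-01,  3.74109716e-04,  9.29372345e-05,
        -5.22517239e-04],
       [ 1.03302458e-05, -2.67015608e-01,  9.63692204e-01,
        -1.59721281e-01],
       [ 0.00000000e+00,  0.00000000e+00,  0.00000000e+00,
         1.00000000e+00]])}
```

View pics/scene0.png

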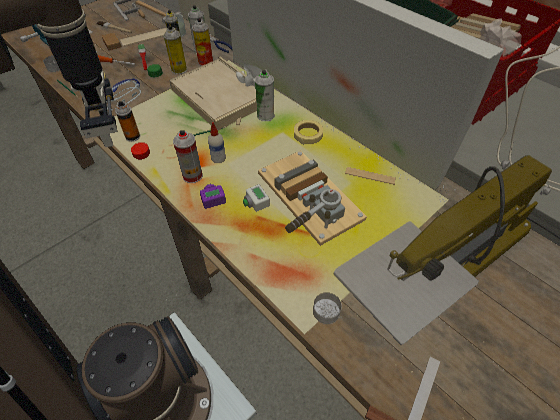

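View pics/top0.png

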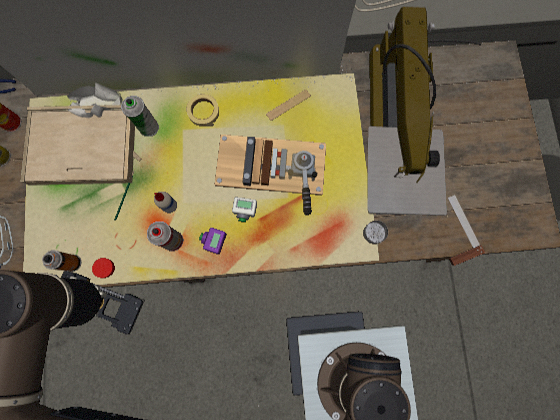

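View pics/wrist0.png

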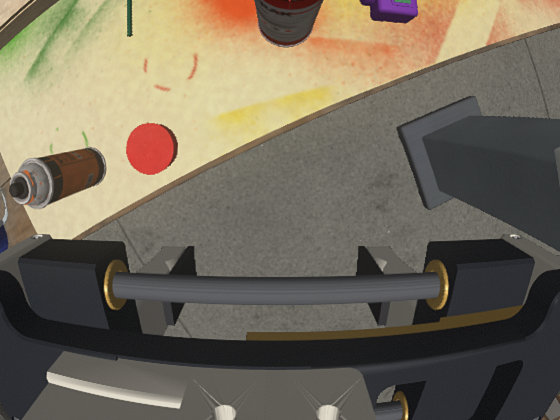

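The top view shows the clamp at about (270,165), with the wrench grip at about (307,203). The white timer is at (244,207), the purple look-alike at (212,240), the spray can at (163,235), the glue at (163,201) and the nails tin at (375,232). I'll enlarge the clamp area next.

```bash
python3 - <<'E'
import cv2
a=cv2.imread("pics/top0.png")[120:250,200:340]; cv2.imwrite("pics/topc.png",cv2.resize(a,None,fx=5,fy=5,interpolation=cv2.INTER_CUBIC)[:600])
a=cv2.imread("pics/scene0.png")[140:250,190:380]; cv2.imwrite("pics/scenec.png",cv2.resize(a,None,fx=4.2,fy=4.2,interpolation=cv2.INTER_CUBIC))
E
```

```text
(no output)
```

View pics/topc.png

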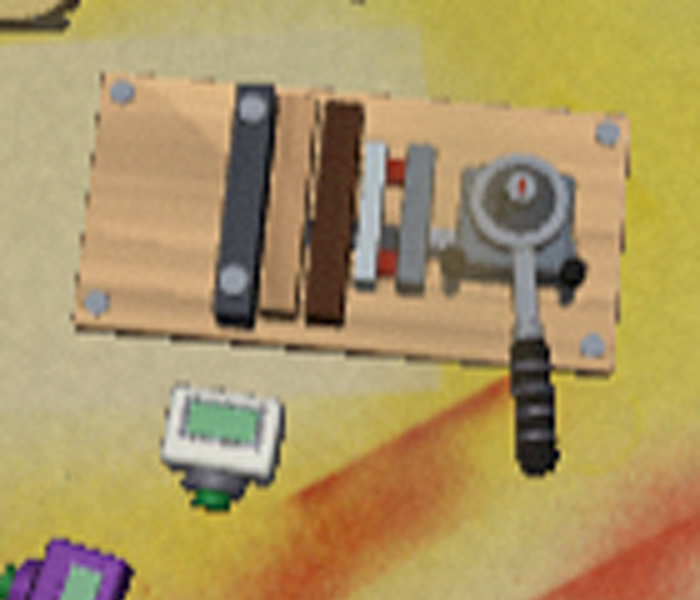

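View pics/scenec.png

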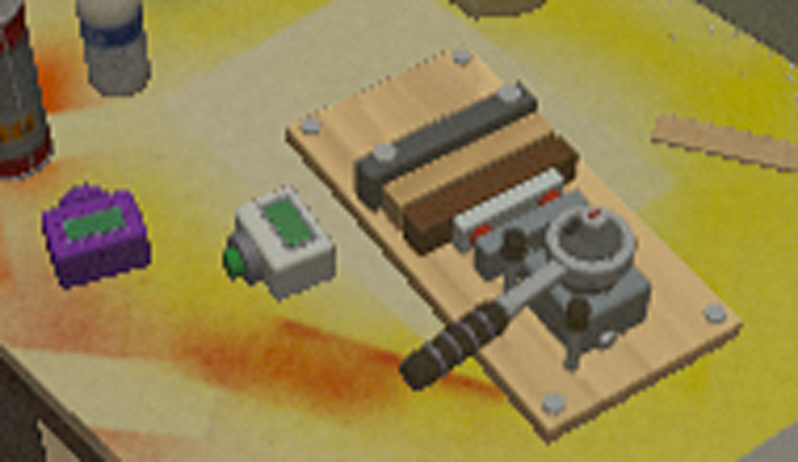

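The crop shows the board corners at crop pixels (103,73), (630,117), (612,375) and (77,327). The wrench hub is at (520,195), the grip runs from (530,345) to (537,468), and the timer's button is at (212,497). Next I'll cast rays.

```bash
cat > h.py <<'E'
from station import arm, optics
import cv2, numpy as np
from scipy.spatial.transform import Rotation as Ro
def cast(n,px,z):
    m=optics.camera_model(n); R,t=m["R"],m["t"]
    o=-R.T@t; px=np.atleast_2d(np.array(px,float)); d=np.c_[px,np.ones(len(px))]@np.linalg.inv(m["mtx"]).T@R
    return o+d*((z-o[2])/d[:,2])[:,None]
def proj(n,X):
    m=optics.camera_model(n); X=np.atleast_2d(X); c=X@m["R"].T+m["t"]; p=c@m["mtx"].T; return p[:,:2]/p[:,2:]
E
python3 - <<'E'
from h import *
np.set_printoptions(precision=4,suppress=True)
T=lambda p:np.array(p)/5.+[200,120]
c=cast("top",T([(103,73),(630,117),(612,375),(77,327)]),.02); print(c)
# local coords: (90,270),(90,-70),(-80,-70),(-80,270)
L=np.array([(90,270),(90,-70),(-80,-70),(-80,270)])/1000.
P=c[:,:2]; Lc=L-L.mean(0);Pc=P-P.mean(0)
H=Lc.T@Pc; a=np.arctan2(H[0,1]-H[1,0],H[0,0]+H[1,1]); R=np.array([[np.cos(a),-np.sin(a)],[np.sin(a),np.cos(a)]])
o=P.mean(0)-R@L.mean(0); print("clamp",o,a,(P-o)@R-L)
def loc(X): return (X[:,:2]-o)@R
hub=cast("top",T([(520,195),(530,345),(537,468),(535,405)]),.09);print("hub,grip",hub,loc(hub))
b=cast("top",T([(212,500)]),.021);print("btn",b,loc(b))
tt=cast("top",T([(175,385),(285,400),(270,475),(165,460)]),.04);print("timer top",tt,loc(tt),loc(tt).mean(0))
for n,px,h in (("spray",(163,228),.19),("glue",(160,195),.157),("nails",(375,228),.038)):
  x=cast("top",[px],h);print(n,x,loc(x))
# pad, jaw, strips top z
q=cast("top",T([(387,145),(365,288),(375,145),(355,288),(405,150),(400,250)]),.055);print(loc(q))
s=cast("top",T([(327,100),(365,105),(307,320),(345,324),(278,93),(317,95),(262,312),(300,318)]),.05);print(loc(s))
E
```

```text
[[0.7856 0.3447 0.02  ]
 [0.7271 0.0124 0.02  ]
 [0.56   0.0422 0.02  ]
 [0.6193 0.3707 0.02  ]]
clamp [0.6507 0.0949] -0.17424784957956596 [[-0.0005 -0.0006]
 [-0.0005  0.002 ]
 [-0.0003  0.0024]
 [ 0.0013 -0.0038]]
hub,grip [[0.658  0.0941 0.09  ]
 [0.5655 0.0974 0.09  ]
 [0.4919 0.1008 0.09  ]
 [0.5293 0.0981 0.09  ]] [[ 0.0072  0.0004]
 [-0.0844 -0.0123]
 [-0.1575 -0.0218]
 [-0.1202 -0.0179]]
btn [[0.5027 0.2945 0.021 ]] [[-0.1805  0.1709]]
timer top [[0.572  0.3107 0.04  ]
 [0.5568 0.2447 0.04  ]
 [0.5113 0.2573 0.04  ]
 [0.526  0.3198 0.04  ]] [[-0.115   0.1989]
 [-0.1185  0.1313]
 [-0.1655  0.1358]
 [-0.1619  0.1999]] [-0.1402  0.1665]
spray [[0.4669 0.4925 0.19  ]] [[-0.25    0.3597]]
glue [[0.5661 0.5065 0.157 ]] [[-0.1547  0.3907]]
nails [[ 0.4404 -0.102   0.038 ]] [[-0.173  -0.2304]]
[[ 0.0444  0.0833]
 [-0.0481  0.0886]
 [ 0.0437  0.0907]
 [-0.0486  0.0947]
 [ 0.0421  0.072 ]
 [-0.0222  0.0695]]
[[ 0.0723  0.1233]
 [ 0.0711  0.0994]
 [-0.0699  0.1221]
 [-0.0703  0.0989]
 [ 0.0742  0.1541]
 [ 0.075   0.1298]
 [-0.0672  0.1499]
 [-0.069   0.1265]]
```

Request:
jog_arm(motion=[[[0,0,-0.045,0,0,0,0.0876],[0,0,-0.09,0,0,0,0.0876],[0.037,0.03,-0.1,0,0,-4,0.0876],[0.074,0.061,-0.1,0,0,-8,0.0876],[0.111,0.091,-0.1,0,0,-12,0.0876],[0.148,0.122,-0.1,0,0,-16,0.0876],[0.185,0.152,-0.1,0,0,-20,0.0876],[0.222,0.183,-0.1,0,0,-24,0.0876]]])

```text
t: 0.95
eef_pos: [0.4112, 0.3477, 0.3236]
ee_rot: [3.14, 0.0, -0.02]
force: [1.3, 0.4, -0.3]
width: 0.0874
```

Request:
jog_arm(motion=[[[0.02,0.04,0,0,0,0,0.0876],[0.04,0.08,0,0,0,0,0.08],[0.06,0.12,0.01,0,0,0,0.07],[0.08,0.16,0.03,0,0,0,0.06],[0.1,0.2,0.06,0,0,0,0.06],[0.12,0.24,0.09,0,0,0,0.06],[0.123,0.248,0.12,0,0,0,0.06],[0.123,0.248,0.12,0,0,0,0.06]]])

```text
t: 1.75
eef_pos: [0.5269, 0.0941, 0.1989]
ee_rot: [3.137, 0.008, -0.024]
force: [-0.5, -0.0, 0.2]
width: 0.06
```

```bash
python3 - <<'E'
from h import *
print(arm.get_state()['eef_pos'],arm.get_state()['ee_rot'])
cv2.imwrite("pics/w1.png",optics.grab_frame("wrist")[:,:,::-1])
E
```

```text
[0.52688423 0.09408883 0.19891585] [ 3.13718304  0.00831138 -0.02366822]
```

View pics/w1.png

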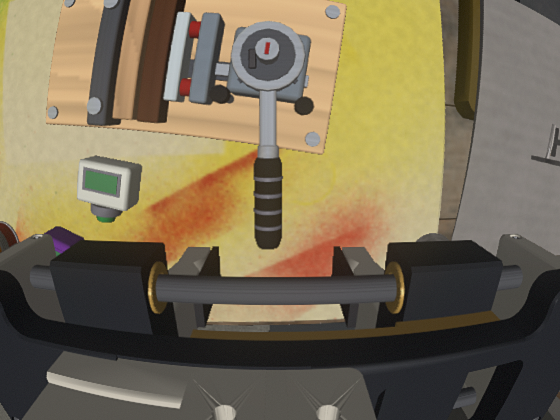

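The wrist view shows the grip from (268,157) to (267,246), the fingers at columns 208 and 345, and the jaw and red sleeves at (195,30) and (185,90).

```bash
cat >> h.py <<'E'
def wcast(px,z,pos,rpy):
    m=optics.camera_model("wrist");K=m["mtx"];M=m["mount"]
    px=np.atleast_2d(np.array(px,float)); u=(px-K[:2,2])/K[0,0]; th=np.linalg.norm(u,axis=1)
    d=np.c_[u*(np.sin(th)/np.maximum(th,1e-9))[:,None],np.cos(th)]
    Rt=Ro.from_euler('xyz',rpy).as_matrix()
    o=Rt@M[:3,3]+pos; d=d@M[:3,:3].T@Rt.T
    return o+d*((z-o[2])/d[:,2])[:,None]
CO=np.array([0.6507,0.0949]); CA=-0.1742
def loc(X):
    c,s=np.cos(CA),np.sin(CA); return (np.atleast_2d(X)[:,:2]-CO)@np.array([[c,-s],[s,c]])
def unloc(l):
    c,s=np.cos(CA),np.sin(CA); return CO+np.atleast_2d(l)@np.array([[c,-s],[s,c]]).T
E
python3 - <<'E'
from h import *
np.set_printoptions(precision=4,suppress=True)
s=arm.get_state();p,r=s['eef_pos'],s['ee_rot']
W=lambda px,z:(wcast(px,z,p,r))
x=W([(268,157),(267,246),(268,201)],.088);print(x,loc(x))
x=W([(265,50)],.1);print("hub",x,loc(x))
x=W([(333,10),(312,139),(52,112)],.02);print("screws",x,loc(x))
x=W([(345,3),(325,154),(46,124)],.02);print("corners",x,loc(x))
x=W([(105,213)],.021);print("btn",x,loc(x))
x=W([(80,155),(140,160),(137,205),(77,190)],.04);print("timertop",x,loc(x))
E
```

```text
[[0.5724 0.1011 0.088 ]
 [0.4925 0.1042 0.088 ]
 [0.5343 0.1021 0.088 ]] [[-0.0782 -0.0075]
 [-0.1574 -0.0183]
 [-0.1159 -0.0131]]
hub [[0.6607 0.1012 0.1   ]] [[0.0088 0.0079]]
screws [[0.7254 0.0305 0.02  ]
 [0.5835 0.0561 0.02  ]
 [0.6382 0.3661 0.02  ]] [[ 0.0847 -0.0505]
 [-0.0594 -0.0498]
 [-0.0593  0.2649]]
corners [[0.7347 0.0169 0.02  ]
 [0.5675 0.0424 0.02  ]
 [0.6247 0.3775 0.02  ]] [[ 0.0963 -0.0622]
 [-0.0728 -0.0662]
 [-0.0745  0.2738]]
btn [[0.5088 0.3001 0.021 ]] [[-0.1753  0.1775]]
timertop [[0.582  0.3131 0.04  ]
 [0.5706 0.2366 0.04  ]
 [0.5221 0.2459 0.04  ]
 [0.5423 0.3236 0.04  ]] [[-0.1055  0.203 ]
 [-0.1035  0.1257]
 [-0.1529  0.1264]
 [-0.1464  0.2064]]
```

```bash
python3 - <<'E'
from h import *
np.set_printoptions(precision=4,suppress=True)
optics.grab_frame("wrist")
s=arm.get_state();p,r=s['eef_pos'],s['ee_rot'];print(p,r,s['qd'])
cv2.imwrite("pics/w2.png",optics.grab_frame("wrist")[:,:,::-1])
E
```

```text
[0.5293 0.0967 0.2037] [ 3.1394  0.0014 -0.0207] [ 0.0259 -0.0264  0.0367  0.0115 -0.0016  0.0003]
```

View pics/w2.png

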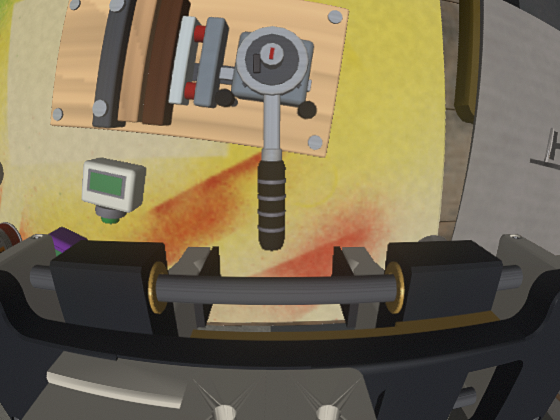

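Settled view: grip from (271,160) to (271,249), hub at (271,57), and board corners at (347,10), (325,156) and (52,125).

```bash
python3 - <<'E'
from h import *
np.set_printoptions(precision=4,suppress=True)
p,r=np.array([0.5293,0.0967,0.2037]),np.array([ 3.1394,0.0014,-0.0207])
W=lambda px,z:(wcast(px,z,p,r))
for n,px,z in [("grip",[(271,160),(271,249)],.088),("hub",[(271,57)],.1),("corners",[(347,10),(325,156),(52,125)],.02),("btn",[(110,216)],.021),("ttop",[(86,158),(145,163),(141,209),(82,194)],.04)]:
    x=W(px,z); print(n,x,loc(x),loc(x).mean(0))
E
```

```text
grip [[0.571  0.1001 0.088 ]
 [0.4903 0.102  0.088 ]] [[-0.0793 -0.0087]
 [-0.1592 -0.0208]] [-0.1193 -0.0148]
hub [[0.6567 0.0981 0.1   ]] [[0.0053 0.0042]] [0.0053 0.0042]
corners [[0.7292 0.0164 0.02  ]
 [0.567  0.0436 0.02  ]
 [0.6236 0.3711 0.02  ]] [[ 0.0909 -0.0638]
 [-0.0735 -0.0651]
 [-0.0746  0.2673]] [-0.0191  0.0462]
btn [[0.5058 0.2963 0.021 ]] [[-0.1776  0.1733]] [-0.1776  0.1733]
ttop [[0.5791 0.3082 0.04  ]
 [0.5683 0.2336 0.04  ]
 [0.5183 0.2441 0.04  ]
 [0.5381 0.3201 0.04  ]] [[-0.1075  0.1977]
 [-0.1052  0.1223]
 [-0.1562  0.124 ]
 [-0.1499  0.2023]] [-0.1297  0.1616]
```

Request:
jog_arm(motion=[[[0.002,-0.004,0.04,0,0,-0.5,0.05],[0.002,-0.004,0.07,0,0,-0.5,0.05],[0.002,-0.004,0.1,0,0,-0.5,0.05],[0.002,-0.004,0.112,0,0,-0.5,0.05],[0.002,-0.004,0.112,0,0,-0.5,0.04],[0.002,-0.004,0.112,0,0,-0.5,0.03],[0.002,-0.004,0.112,0,0,-0.5,0.028],[0.002,-0.004,0.112,0,0,-0.5,0.028]]], newtons=10)

```text
t: 2.7
eef_pos: [0.5328, 0.1019, 0.0942]
ee_rot: [-3.142, -0.003, -0.011]
force: [-0.3, -1.0, 0.3]
width: 0.0291
```

```bash
sed -i 's/0.6507,0.0949/0.654,0.097/' h.py; cat >> h.py <<'E'
def plan(thetas,rad=0.124,z=0.091,s=None):
    s=s or arm.get_state(); p=np.array(s['eef_pos']); R=Ro.from_euler('xyz',s['ee_rot'])
    for th in thetas:
        yaw=CA-th; c=np.array([*(CO-rad*np.array([np.cos(yaw),np.sin(yaw)])),z])
        T=Ro.from_euler('xyz',[np.pi,0,yaw])
        d=R.inv().apply(c-p); rv=(R.inv()*T).as_rotvec(degrees=True)
        print(round(th,2),np.round(d,3),np.round(rv,1))
E
python3 - <<'E'
from h import *
s=arm.get_state();print(s['t'],s['eef_pos'],s['ee_rot'],s['force'],s['width'])
cv2.imwrite("pics/w3.png",optics.grab_frame("wrist")[:,:,::-1])
plan(np.linspace(-.14,.46,6))
E
```

```text
2.7 [0.53280448 0.10190888 0.09424147] [-3.14151517e+00 -2.84178278e-03 -1.06884433e-02] [-0.28521204 -0.95358274  0.33928947] 0.029067045697785295
-0.14 [-0.003  0.001  0.003] [ 0.  -0.1  1.3]
-0.02 [-0.001 -0.014  0.003] [-0.  -0.1  8.2]
0.1 [ 0.002 -0.029  0.003] [-0.  -0.1 15.1]
0.22 [ 0.006 -0.043  0.003] [-0.  -0.1 22. ]
0.34 [ 0.013 -0.056  0.003] [-0.  -0.1 28.8]
0.46 [ 0.021 -0.069  0.003] [-0.  -0.1 35.7]
```

View pics/w3.png

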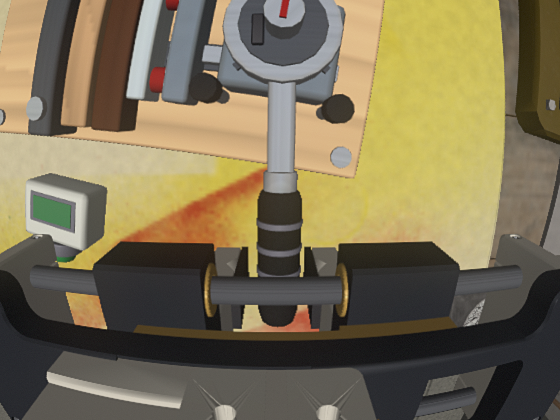

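The fingers straddle the grip, which runs from (280,190) to (280,325). Now the first driving stroke.

Request:
jog_arm(motion=[[[-0.002,-0.007,0.003,0,0,4.8,0.028],[-0.001,-0.014,0.003,0,0,8.2,0.028],[0.002,-0.029,0.003,0,0,15,0.028],[0.006,-0.043,0.003,0,0,22,0.028],[0.013,-0.056,0.003,0,0,28.8,0.028],[0.021,-0.069,0.003,0,0,35.7,0.028],[0.021,-0.069,0.003,0,0,35.7,0.028],[0.021,-0.069,0.003,0,0,35.7,0.028]]])

```text
t: 3.55
eef_pos: [0.5543, 0.1705, 0.0912]
ee_rot: [-3.14, -0.002, -0.631]
force: [0.1, -0.5, 0.4]
width: 0.0278
```

```bash
python3 - <<'E'
from h import *
s=arm.get_state();print(s['t'],s['eef_pos'],s['ee_rot'],s['force'],s['width'])
cv2.imwrite("pics/w4.png",optics.grab_frame("wrist")[:,:,::-1])
plan(np.linspace(.46,-.46,9))
E
```

```text
3.55 [0.55431874 0.17045012 0.09118745] [-3.13999927e+00 -2.09334899e-03 -6.30636691e-01] [ 0.08003965 -0.53953351  0.44664459] 0.027782432617084688
0.46 [-0. -0.  0.] [-0.1 -0.1  0.2]
0.34 [0.001 0.014 0.   ] [-0.1 -0.1 -6.4]
0.23 [0.003 0.028 0.   ] [ -0.1  -0.1 -13. ]
0.12 [0.007 0.042 0.   ] [ -0.1  -0.1 -19.6]
0.0 [0.013 0.055 0.   ] [ -0.1  -0.1 -26.2]
-0.12 [0.02  0.067 0.   ] [ -0.   -0.1 -32.8]
-0.23 [0.028 0.079 0.   ] [ -0.   -0.1 -39.4]
-0.34 [0.038 0.089 0.   ] [ -0.   -0.1 -45.9]
-0.46 [0.048 0.099 0.   ] [ -0.   -0.1 -52.5]
```

View pics/w4.png

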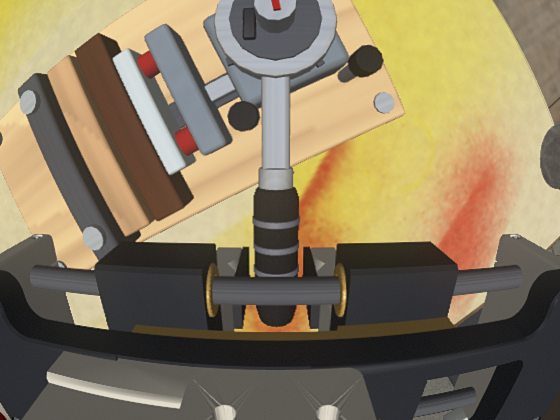

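The wrench followed: the handle is at column 276, and the pad's face at (150,115) is now close to the dark strip. Now the return stroke.

Request:
jog_arm(motion=[[[0.001,0.014,0,0,0,-6.4,0.028],[0.003,0.028,0,0,0,-13,0.028],[0.007,0.042,0,0,0,-19.6,0.028],[0.013,0.055,0,0,0,-26.2,0.028],[0.02,0.067,0,0,0,-32.8,0.028],[0.028,0.079,0,0,0,-39.4,0.028],[0.038,0.089,0,0,0,-45.9,0.028],[0.048,0.099,0,0,0,-52.5,0.028]]])

```text
t: 4.4
eef_pos: [0.5342, 0.0609, 0.0916]
ee_rot: [3.141, -0.003, 0.292]
force: [0.3, 1.1, 0.2]
width: 0.0281
```

```bash
python3 - <<'E'
from h import *
s=arm.get_state();print(s['t'],s['eef_pos'],s['ee_rot'],s['force'],s['width'])
plan(np.linspace(-.46,.46,9))
E
```

```text
4.4 [0.53418455 0.06090421 0.09155618] [ 3.14110889 -0.00318131  0.29196386] [0.28371068 1.12058727 0.20500379] 0.02805837309062082
-0.46 [ 0.001 -0.001  0.001] [ 0.  -0.2  0.4]
-0.34 [ 0.002 -0.015  0.001] [ 0.  -0.2  6.9]
-0.23 [ 0.005 -0.029  0.001] [ 0.  -0.2 13.5]
-0.12 [ 0.009 -0.043  0.001] [-0.  -0.2 20.1]
0.0 [ 0.014 -0.056  0.001] [-0.  -0.2 26.7]
0.12 [ 0.021 -0.068  0.001] [-0.  -0.2 33.3]
0.23 [ 0.03  -0.08   0.001] [-0.  -0.2 39.9]
0.34 [ 0.04  -0.09   0.001] [-0.  -0.2 46.5]
0.46 [ 0.051 -0.099  0.001] [-0.1 -0.2 53.1]
```

Request:
jog_arm(motion=[[[0.002,-0.015,0.001,0,0,6.9,0.028],[0.005,-0.029,0.001,0,0,13.5,0.028],[0.009,-0.043,0.001,0,0,20.1,0.028],[0.014,-0.056,0.001,0,0,26.7,0.028],[0.021,-0.068,0.001,0,0,33.3,0.028],[0.03,-0.08,0.001,0,0,39.9,0.028],[0.04,-0.09,0.001,0,0,46.5,0.028],[0.051,-0.099,0.001,0,0,53.1,0.028]]])

```text
t: 5.2
eef_pos: [0.5536, 0.1699, 0.0908]
ee_rot: [-3.14, -0.002, -0.638]
force: [-2.1, -0.3, 0.5]
width: 0.0277
```

```bash
python3 - <<'E'
from h import *
optics.grab_frame("wrist")
s=arm.get_state();print(s['t'],s['eef_pos'],s['ee_rot'],s['force'],s['width'])
cv2.imwrite("pics/w5.png",optics.grab_frame("wrist")[:,:,::-1])
plan(np.linspace(.46,-.46,9))
E
```

```text
5.25 [0.55544713 0.17152032 0.09087139] [-3.13892950e+00 -2.62384948e-03 -6.43789565e-01] [2.92826317 1.99737736 2.053617  ] 0.027865392617841923
0.46 [-0.001  0.001 -0.   ] [-0.2 -0.1 -0. ]
0.34 [ 0.     0.015 -0.   ] [-0.1 -0.2 -6.6]
0.23 [ 0.003  0.029 -0.   ] [ -0.1  -0.2 -13.2]
0.12 [ 0.007  0.043 -0.   ] [ -0.1  -0.2 -19.8]
0.0 [ 0.012  0.056 -0.   ] [ -0.1  -0.2 -26.4]
-0.12 [ 0.019  0.068 -0.   ] [ -0.1  -0.2 -33. ]
-0.23 [ 0.028  0.08  -0.   ] [ -0.1  -0.2 -39.5]
-0.34 [ 0.038  0.09  -0.   ] [ -0.1  -0.2 -46.1]
-0.46 [ 0.048  0.099 -0.   ] [ -0.1  -0.2 -52.7]
```

View pics/w5.png

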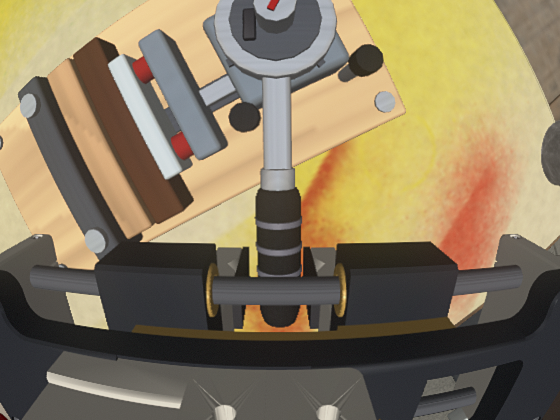

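The pad now touches, or nearly touches, the dark strip. Gaps to the light strip and the fence remain, so I'll do another full cycle.

Request:
jog_arm(motion=[[[0.0,0.015,0,0,0,-6.6,0.028],[0.003,0.029,0,0,0,-13.2,0.028],[0.007,0.043,0,0,0,-19.8,0.028],[0.012,0.056,0,0,0,-26.4,0.028],[0.019,0.068,0,0,0,-33,0.028],[0.028,0.08,0,0,0,-39.5,0.028],[0.038,0.09,0,0,0,-46.1,0.028],[0.048,0.099,0,0,0,-52.7,0.028]]])

```text
t: 6.1
eef_pos: [0.5344, 0.0613, 0.091]
ee_rot: [3.141, -0.004, 0.295]
force: [1.7, 1.5, 0.3]
width: 0.028
```

```bash
python3 - <<'E'
from h import *
s=arm.get_state();print(s['t'],s['eef_pos'],s['ee_rot'],s['force'],s['width'])
plan(np.linspace(-.46,.46,9))
E
```

```text
6.1 [0.53438425 0.06132777 0.09100112] [ 3.14144894 -0.00439998  0.29454696] [1.65037208 1.47818376 0.33047259] 0.027999047840535623
-0.46 [ 0.001 -0.     0.   ] [ 0.  -0.3  0.5]
-0.34 [ 0.002 -0.015  0.   ] [-0.  -0.3  7.1]
-0.23 [ 0.004 -0.029  0.   ] [-0.  -0.3 13.7]
-0.12 [ 0.008 -0.042  0.   ] [-0.  -0.3 20.3]
0.0 [ 0.014 -0.055  0.   ] [-0.1 -0.2 26.9]
0.12 [ 0.021 -0.068  0.   ] [-0.1 -0.2 33.4]
0.23 [ 0.03  -0.079  0.   ] [-0.1 -0.2 40. ]
0.34 [ 0.04 -0.09  0.  ] [-0.1 -0.2 46.6]
0.46 [ 0.051 -0.099  0.   ] [-0.1 -0.2 53.2]
```

Request:
jog_arm(motion=[[[0.002,-0.015,0,0,0,7,0.028],[0.004,-0.029,0,0,0,13.6,0.028],[0.008,-0.042,0,0,0,20.2,0.028],[0.014,-0.055,0,0,0,26.8,0.028],[0.021,-0.068,0,0,0,33.4,0.028],[0.03,-0.079,0,0,0,40,0.028],[0.04,-0.09,0,0,0,46.6,0.028],[0.051,-0.099,0,0,0,53.1,0.028]]])

```text
t: 6.9
eef_pos: [0.5534, 0.1701, 0.0912]
ee_rot: [-3.139, -0.002, -0.633]
force: [-2.0, -1.2, 1.1]
width: 0.0278
```

```bash
python3 - <<'E'
from h import *
optics.grab_frame("wrist")
s=arm.get_state();print(s['t'],s['eef_pos'],s['ee_rot'],s['force'],s['width'])
im=optics.grab_frame("wrist")[:,:,::-1]
cv2.imwrite("pics/w6.png",cv2.resize(im[20:260,0:300],None,fx=2.5,fy=2.5,interpolation=cv2.INTER_CUBIC))
plan(np.linspace(.46,-.46,9))
E
```

```text
6.95 [0.55520616 0.17175836 0.09136424] [-3.13774232e+00 -3.11925131e-03 -6.38561147e-01] [2.27811349 2.36776298 1.72789759] 0.027983751231341558
0.46 [-0.     0.001  0.   ] [-0.2 -0.2  0.3]
0.34 [0.001 0.015 0.   ] [-0.2 -0.2 -6.3]
0.23 [0.003 0.029 0.   ] [ -0.2  -0.2 -12.9]
0.12 [0.007 0.043 0.   ] [ -0.2  -0.2 -19.5]
0.0 [0.012 0.056 0.   ] [ -0.2  -0.2 -26.1]
-0.12 [0.019 0.068 0.   ] [ -0.2  -0.2 -32.7]
-0.23 [0.028 0.08  0.   ] [ -0.2  -0.2 -39.3]
-0.34 [0.038 0.09  0.   ] [ -0.1  -0.3 -45.9]
-0.46 [0.048 0.1   0.   ] [ -0.1  -0.3 -52.5]
```

View pics/w6.png

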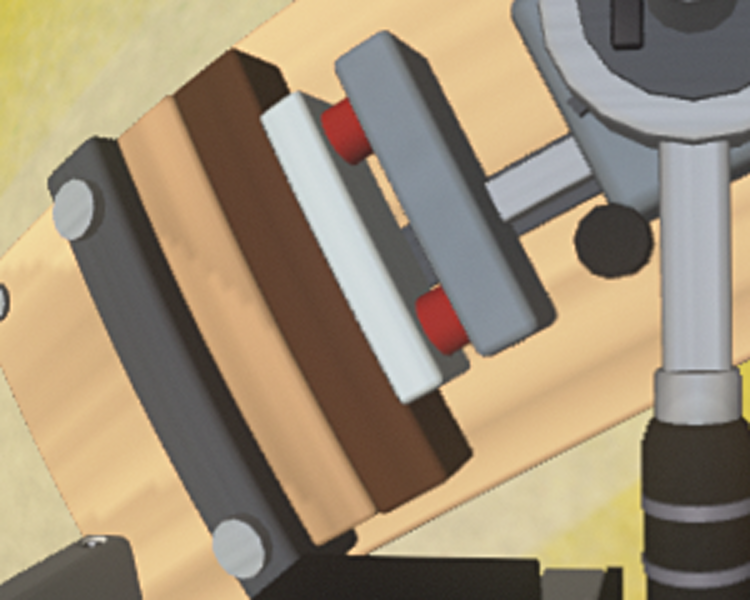

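The strips are face to face, with the dark/light joint running from (175,95) to (380,510). The red sleeves are still fully exposed at (347,132) and (440,320). Next I'll measure the remaining gap.

```bash
python3 - <<'E'
from h import *
np.set_printoptions(precision=4,suppress=True)
p,r=np.array([0.55520616,0.17175836,0.09136424]),np.array([-3.13774232,-3.11925131e-03,-6.38561147e-01])
C=lambda a:np.array(a)/2.5+[0,20]
for n,a,z in [("padfront",[(265,115),(405,400)],.055),("padback",[(300,95),(440,375)],.055),("jawfront",[(340,68),(485,352)],.06),("jawback",[(385,30),(525,305)],.06),("bfront",[(240,52),(440,475)],.05),("bback",[(175,95),(380,510)],.05),("aback",[(122,138),(315,545)],.05),("fence top front",[(95,138),(300,560)],.06),("fence topback",[(52,180),(250,595)],.06)]:
    print(n,loc(wcast(C(a),z,p,r)))
p,r=np.array([0.55431874,0.17045012,0.09118745]),np.array([-3.13999927,-2.09334899e-03,-6.30636691e-01])
for n,a,z in [("w4 padfront",[(114,54),(170,170)],.055),("jawfront",[(147,33),(207,152)],.06)]:
    print(n,loc(wcast(a,z,p,r)))
E
```

```text
padfront [[ 0.044   0.1041]
 [-0.0428  0.1046]]
padback [[ 0.0427  0.0929]
 [-0.0417  0.0929]]
jawfront [[ 0.0404  0.0786]
 [-0.0423  0.0783]]
jawback [[ 0.0426  0.0641]
 [-0.037   0.0641]]
bfront [[ 0.068   0.1054]
 [-0.0646  0.1083]]
bback [[ 0.0703  0.1293]
 [-0.0651  0.1292]]
aback [[ 0.0711  0.1515]
 [-0.0649  0.1536]]
fence top front [[ 0.0719  0.154 ]
 [-0.0655  0.1541]]
fence topback [[ 0.0718  0.1746]
 [-0.0672  0.1762]]
w4 padfront [[ 0.0466  0.095 ]
 [-0.0408  0.0954]]
jawfront [[ 0.0436  0.0679]
 [-0.0422  0.0676]]
```

Request:
jog_arm(motion=[[[0.001,0.015,0,0,0,-6.4,0.028],[0.003,0.029,0,0,0,-13,0.028],[0.007,0.043,0,0,0,-19.6,0.028],[0.012,0.056,0,0,0,-26.2,0.028],[0.019,0.068,0,0,0,-32.8,0.028],[0.028,0.08,0,0,0,-39.4,0.028],[0.038,0.09,0,0,0,-46,0.028],[0.048,0.1,0,0,0,-52.5,0.028]]])

```text
t: 7.8
eef_pos: [0.5341, 0.0606, 0.0914]
ee_rot: [-3.141, -0.006, 0.297]
force: [0.9, 0.9, 0.5]
width: 0.0281
```

```bash
python3 - <<'E'
from h import *
s=arm.get_state();print(s['t'],s['eef_pos'],s['ee_rot'],s['force'],s['width'])
plan(np.linspace(-.46,.46,9))
E
```

```text
7.8 [0.53406409 0.0606259  0.09136101] [-3.1413941  -0.00576155  0.29743946] [0.91602381 0.93780335 0.50709937] 0.028069145829800714
-0.46 [ 0.001 -0.001  0.   ] [-0.  -0.3  0.7]
-0.34 [ 0.002 -0.015  0.   ] [-0.  -0.3  7.3]
-0.23 [ 0.005 -0.029  0.   ] [-0.1 -0.3 13.8]
-0.12 [ 0.009 -0.043  0.   ] [-0.1 -0.3 20.4]
0.0 [ 0.015 -0.056  0.   ] [-0.1 -0.3 27. ]
0.12 [ 0.022 -0.068  0.001] [-0.1 -0.3 33.6]
0.23 [ 0.031 -0.08   0.001] [-0.1 -0.3 40.2]
0.34 [ 0.04  -0.09   0.001] [-0.1 -0.3 46.8]
0.46 [ 0.051 -0.099  0.001] [-0.2 -0.3 53.4]
```

Request:
jog_arm(motion=[[[0.002,-0.015,0,0,-0.3,7.3,0.028],[0.005,-0.029,0,0,-0.3,13.8,0.028],[0.009,-0.043,0,0,-0.3,20.4,0.028],[0.015,-0.056,0,0,-0.3,27,0.028],[0.022,-0.068,0.001,0,-0.3,33.6,0.028],[0.031,-0.08,0.001,0,-0.3,40.2,0.028],[0.04,-0.09,0.001,0,-0.3,46.8,0.028],[0.051,-0.099,0.001,-0.1,-0.3,53.2,0.028]]])

```text
t: 8.6
eef_pos: [0.5526, 0.1691, 0.0908]
ee_rot: [3.141, 0.001, -0.63]
force: [-2.0, -0.4, 1.8]
width: 0.0283
```

```bash
python3 - <<'E'
from h import *
optics.grab_frame("wrist")
s=arm.get_state();print(s['t'],s['eef_pos'].tolist(),s['ee_rot'].tolist(),s['force'],s['width'])
im=optics.grab_frame("wrist")[:,:,::-1]
cv2.imwrite("pics/w7f.png",im)
cv2.imwrite("pics/w7.png",cv2.resize(im[20:260,0:300],None,fx=2.5,fy=2.5,interpolation=cv2.INTER_CUBIC))
plan(np.linspace(.46,-.46,9))
E
```

```text
8.65 [0.5543481950653502, 0.1708378559692399, 0.09087192641106766] [-3.140392494660106, 0.00012807030780703776, -0.6357946038063651] [2.95923962 1.58340035 0.65941279] 0.027800723167391066
0.46 [-0. -0. -0.] [-0.1  0.   0.4]
0.34 [ 0.001  0.014 -0.   ] [-0.1  0.  -6.2]
0.23 [ 0.003  0.028 -0.   ] [ -0.1   0.  -12.8]
0.12 [ 0.007  0.042 -0.   ] [ -0.1  -0.  -19.4]
0.0 [ 0.012  0.055 -0.   ] [ -0.1  -0.  -26. ]
-0.12 [ 0.019  0.067 -0.   ] [ -0.1  -0.  -32.5]
-0.23 [ 0.028  0.079 -0.   ] [ -0.1  -0.  -39.1]
-0.34 [ 0.037  0.089 -0.   ] [ -0.1  -0.  -45.7]
-0.46 [ 0.048  0.099 -0.   ] [ -0.1  -0.  -52.3]
```

View pics/w7.png

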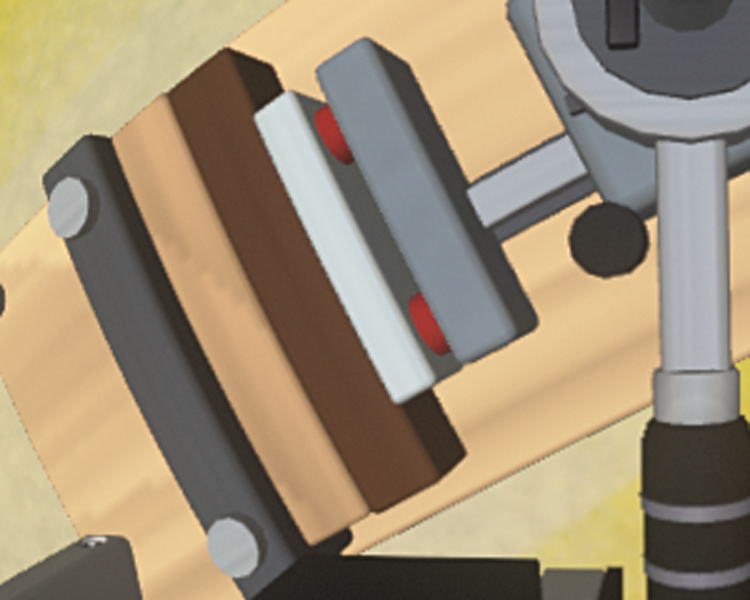

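The red sleeves, at (333,133) and (428,325), now show about two thirds of their earlier width. I'll measure the pad travel.

```bash
python3 - <<'E'
from h import *
np.set_printoptions(precision=4,suppress=True)
p,r=np.array([0.5543481950653502, 0.1708378559692399, 0.09087192641106766]), np.array([-3.140392494660106, 0.00012807030780703776, -0.6357946038063651])
C=lambda a:np.array(a)/2.5+[0,20]
for n,a,z in [("padfront",[(255,117),(400,402)],.055),("padback",[(292,93),(435,378)],.055),("jawfront",[(318,75),(462,362)],.06),("jawback",[(365,38),(507,315)],.06),("bback",[(170,95),(370,510)],.05),("aback",[(115,138),(305,545)],.05),("fence top front",[(90,138),(295,560)],.06)]:
    print(n,loc(wcast(C(a),z,p,r)))
E
```

```text
padfront [[ 0.0438  0.1058]
 [-0.0435  0.1048]]
padback [[ 0.0431  0.0936]
 [-0.0427  0.0933]]
jawfront [[ 0.0409  0.0835]
 [-0.0426  0.0834]]
jawback [[ 0.0423  0.0686]
 [-0.0379  0.0681]]
bback [[ 0.0697  0.1295]
 [-0.0648  0.1306]]
aback [[ 0.0709  0.1524]
 [-0.0645  0.1552]]
fence top front [[ 0.0712  0.1542]
 [-0.0659  0.1541]]
```

The pad travel is now about 5.6 mm, from the pad-to-jaw spacing shrinking from 27.5 to 21.9 mm, and the strips sit against the fence. I'll swing the wrench back out of the way, which is a free return, then open and lift.

Request:
jog_arm(motion=[[[0.001,0.014,0,0,0,-6.2,0.028],[0.003,0.028,0,0,0,-12.8,0.028],[0.007,0.042,0,0,0,-19.4,0.028],[0.012,0.055,0,0,0,-26,0.028],[0.019,0.067,0,0,0,-32.5,0.028],[0.028,0.079,0,0,0,-39.1,0.028],[0.028,0.079,0,0,0,-39.1,0.04],[0.028,0.079,0,0,0,-39.1,0.05]]])

```text
t: 9.5
eef_pos: [0.5299, 0.089, 0.0908]
ee_rot: [-3.14, -0.001, 0.055]
force: [0.3, 0.2, 0.2]
width: 0.039
```

Request:
jog_arm(motion=[[[0,0,0,0,0,0,0.05],[0,0,-0.03,0,0,0,0.05],[0,0,-0.07,0,0,0,0.05],[0,0,-0.11,0,0,0,0.03],[0,0,-0.13,0,0,0,0],[0,0,-0.13,0,0,0,0]]])

```text
t: 10.1
eef_pos: [0.5314, 0.0899, 0.2245]
ee_rot: [-3.138, -0.007, 0.057]
force: [0.6, 0.2, -0.2]
width: 0.0317
```

```bash
python3 - <<'E'
from h import *
optics.grab_frame("top")
im=optics.grab_frame("top")[:,:,::-1]
cv2.imwrite("pics/t2.png",cv2.resize(im[120:250,180:340],None,fx=4.6,fy=4.6,interpolation=cv2.INTER_CUBIC))
s=arm.get_state();print(s['t'],s['eef_pos'].tolist(),s['ee_rot'].tolist(),s['force'],s['width'])
im=optics.grab_frame("wrist")[:,:,::-1]
cv2.imwrite("pics/w8.png",im)
E
```

```text
10.2 [0.5295852497041648, 0.08927058654452318, 0.22085212183933722] [-3.1394252238468816, -0.001628843107395861, 0.05586817453299964] [-0.73132979 -0.98490281  0.60064796] 0.023771060306405696
```

View pics/t2.png

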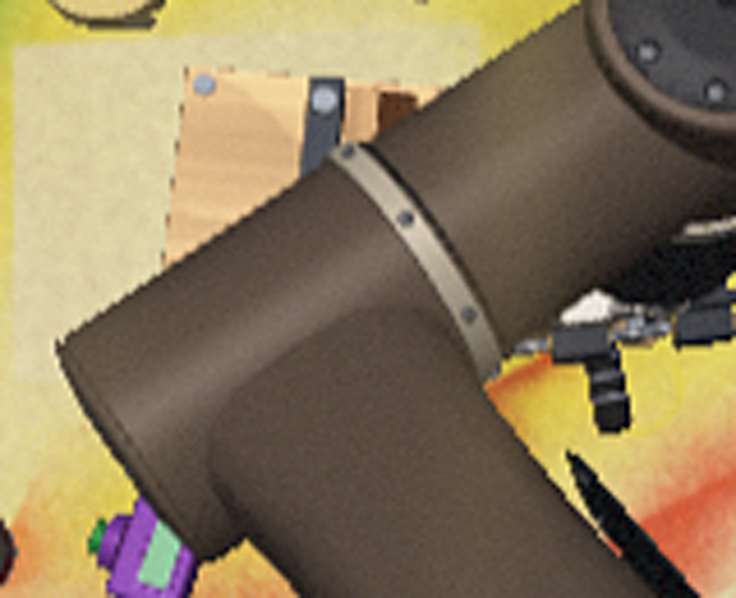

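View pics/w8.png

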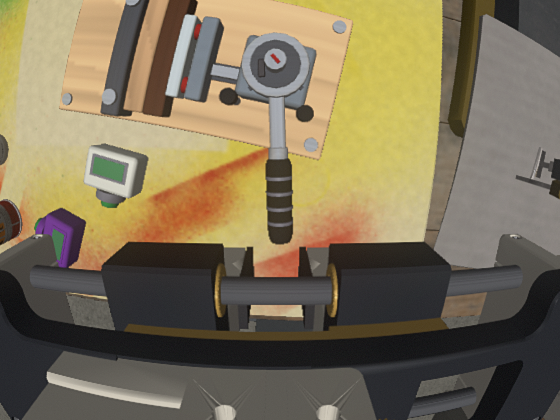

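The pad is still compressed, with red at (195,35) and (183,88) about half showing. The wrench is parked at about -0.2 rad. The timer is at (115,170) with its button at (112,200). I'll move to a standoff behind the button.

Request:
jog_arm(motion=[[[-0.012,-0.044,0,0,0,3,0],[-0.023,-0.088,0,0,0,6,0],[-0.035,-0.132,0.01,0,0,9,0],[-0.046,-0.175,0.02,0,0,12,0],[-0.057,-0.218,0.03,0,0,14.7,0],[-0.057,-0.218,0.04,0,0,14.7,0],[-0.057,-0.218,0.04,0,0,14.7,0],[-0.057,-0.218,0.04,0,0,14.7,0]]])

```text
t: 11.05
eef_pos: [0.4598, 0.3027, 0.1795]
ee_rot: [3.141, 0.001, -0.2]
force: [0.2, -0.7, 0.8]
width: 0.0005
```

```bash
python3 - <<'E'
from h import *
optics.grab_frame("wrist")
s=arm.get_state();print(s['t'],s['eef_pos'].tolist(),s['ee_rot'].tolist(),s['force'],s['width'])
im=optics.grab_frame("wrist")[:,:,::-1]
cv2.imwrite("pics/w9.png",im)
E
```

```text
11.1 [0.4602744790934583, 0.30269423193381984, 0.1800902909163355] [-3.141146259601142, 0.0005563827239398744, -0.20125378757502332] [ 0.97080919  0.39149331 -0.5074086 ] 0.0005752783942357353
```

View pics/w9.png

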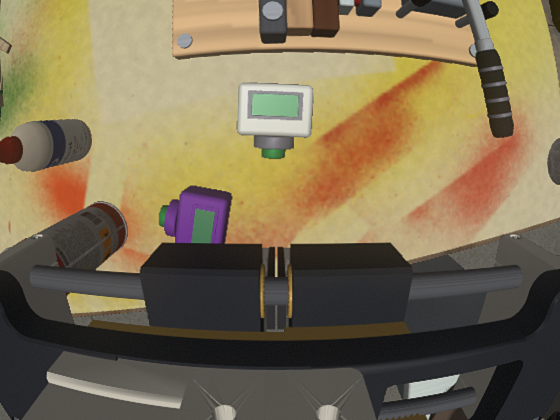

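The timer sits squarely ahead, with the button tip at (273,156). The purple look-alike is at (205,215), left of the fingers.

```bash
python3 - <<'E'
from h import *
np.set_printoptions(precision=4,suppress=True)
p,r=np.array([0.4602744790934583, 0.30269423193381984, 0.1800902909163355]),np.array([-3.141146259601142, 0.0005563827239398744, -0.20125378757502332])
R=Ro.from_euler('xyz',r)
for n,a,z in [("btn tip",[(273,157)],.021),("timer top corners",[(240,85),(312,86),(312,137),(238,132)],.04),("purple",[(231,193),(225,245),(190,186),(160,215)],.04),("board edge",[(175,57),(470,65)],.0),("board edge top",[(175,50),(470,57)],.02)]:
    x=wcast(a,z,p,r);print(n,"\n",x,"\n",loc(x),"\n tool",R.inv().apply(x-p))
print("clamp yaw",CA)
E
```

```text
btn tip 
 [[0.5    0.2979 0.021 ]] 
 [[-0.1865  0.1712]] 
 tool [[ 0.0399 -0.0032  0.1591]]
timer top corners 
 [[0.5736 0.3133 0.04  ]
 [0.5596 0.2494 0.04  ]
 [0.5131 0.2585 0.04  ]
 [0.5312 0.3241 0.04  ]] 
 [[-0.1167  0.1991]
 [-0.1194  0.1337]
 [-0.1668  0.1347]
 [-0.1603  0.2024]] 
 tool [[ 0.109  -0.033   0.14  ]
 [ 0.108   0.0324  0.14  ]
 [ 0.0607  0.0328  0.14  ]
 [ 0.0653 -0.0351  0.1401]]
purple 
 [[0.4765 0.3433 0.04  ]
 [0.4264 0.3617 0.04  ]
 [0.4915 0.3809 0.04  ]
 [0.4698 0.4197 0.04  ]] 
 [[-0.2175  0.2118]
 [-0.27    0.2213]
 [-0.2092  0.2514]
 [-0.2373  0.2859]] 
 tool [[ 0.0079 -0.0429  0.1401]
 [-0.0449 -0.051   0.1401]
 [ 0.0151 -0.0828  0.1401]
 [-0.0139 -0.1165  0.1402]]
board edge 
 [[0.6274 0.3783 0.    ]
 [0.5679 0.0505 0.    ]] 
 [[-0.0749  0.2725]
 [-0.0768 -0.0607]] 
 tool [[ 0.1488 -0.1074  0.1801]
 [ 0.1559  0.2256  0.1799]]
board edge top 
 [[0.6291 0.3717 0.02  ]
 [0.5748 0.0624 0.02  ]] 
 [[-0.0721  0.2662]
 [-0.072  -0.0478]] 
 tool [[ 0.1517 -0.1013  0.1601]
 [ 0.1604  0.2127  0.1599]]
clamp yaw -0.1742
```

Request:
jog_arm(motion=[[[0,-0.002,0.04,0,0,0,0],[0,-0.002,0.08,0,0,0,0],[0,-0.002,0.115,0,0,0,0],[0,-0.002,0.14,0,0,0,0],[0,-0.002,0.15,0,0,0,0],[0.004,-0.002,0.15,0,0,0,0],[0.012,-0.002,0.15,0,0,0,0],[0.02,-0.002,0.15,0,0,0,0]]])

```text
t: 11.95
eef_pos: [0.4822, 0.3015, 0.0323]
ee_rot: [-3.138, -0.002, -0.202]
force: [0.4, -0.1, 0.1]
width: 0.0005
```

```bash
python3 - <<'E'
from h import *
optics.grab_frame("wrist")
s=arm.get_state();print(s['t'],s['eef_pos'].tolist(),s['ee_rot'].tolist(),s['force'],s['width'])
im=optics.grab_frame("wrist")[:,:,::-1]
cv2.imwrite("pics/w10.png",im)
E
```

```text
12.0 [0.4831614029432916, 0.3015573900467907, 0.03220451167778844] [-3.1375301057223126, -0.0018621992593701453, -0.20171933678053633] [1.17566527 0.79436132 1.56445092] 0.0005311313632788023
```

View pics/w10.png

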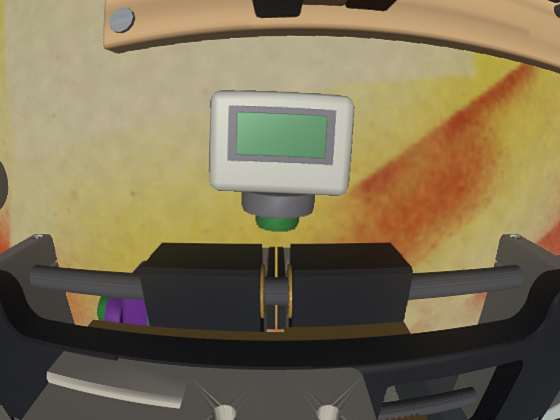

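The button at (277,222) is centred on the fingers. Now push slowly.

Request:
jog_arm(motion=[[[0.004,0,0.001,0,0,0,0],[0.008,0,0.002,0,0,0,0],[0.013,0,0.002,0,0,0,0],[0.018,0,0.002,0,0,0,0],[0.023,0,0.002,0,0,0,0],[0.028,0,0.002,0,0,0,0],[0.033,0,0.002,0,0,0,0],[0.037,0,0.002,0,0,0,0]]])

```text
t: 12.85
eef_pos: [0.5183, 0.2939, 0.0302]
ee_rot: [-3.138, -0.001, -0.202]
force: [-6.7, 0.8, 7.2]
width: 0.0005
```

```bash
python3 - <<'E'
from h import *
optics.grab_frame("wrist")
s=arm.get_state();print(s['t'],s['eef_pos'].tolist(),s['ee_rot'].tolist(),s['force'],s['width'])
im=optics.grab_frame("wrist")[:,:,::-1]
cv2.imwrite("pics/w11.png",im)
E
```

```text
12.9 [0.518835466756267, 0.2938754188172534, 0.03027391093951083] [-3.1382486578045343, -0.0008232031728290234, -0.20238824707278447] [-5.17118325  0.87066603  6.58757342] 0.00033770360345567797
```

View pics/w11.png

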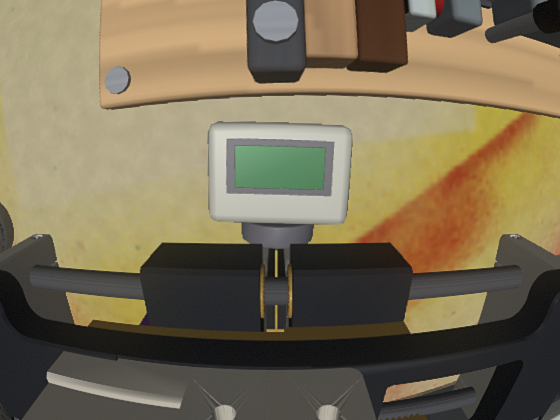

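The readings show 5 N of drag and 6.6 N upward, as if the fingertips were brushing the bench. The timer still has a gap to the board, from rows 122 to 97. I'll raise a little and re-read.

Request:
jog_arm(motion=[[[0,0,-0.003,0,0,0,0],[0,0,-0.005,0,0,0,0],[0,0,-0.005,0,0,0,0]]])

```text
t: 13.25
eef_pos: [0.519, 0.294, 0.0355]
ee_rot: [-3.138, -0.001, -0.202]
force: [0.8, 0.8, -0.6]
width: 0.0004
```

```bash
python3 - <<'E'
from h import *
optics.grab_frame("wrist")
s=arm.get_state();print(s['t'],s['eef_pos'].tolist(),s['ee_rot'].tolist(),s['force'],s['moment'])
im=optics.grab_frame("wrist")[:,:,::-1]
cv2.imwrite("pics/w12.png",im)
im=optics.grab_frame("scene")[:,:,::-1]
cv2.imwrite("pics/s12.png",cv2.resize(im[120:260,180:370],None,fx=4.2,fy=4.2,interpolation=cv2.INTER_CUBIC))
E
```

```text
13.3 [0.5188460941498618, 0.2938823693749417, 0.0353601005311632] [-3.137997606275599, -0.0010993936255734305, -0.2025475957520655] [ 0.23983549 -0.03897409  0.15258847] [-0.07662249  0.0115286  -0.00349663]
```

View pics/w12.png

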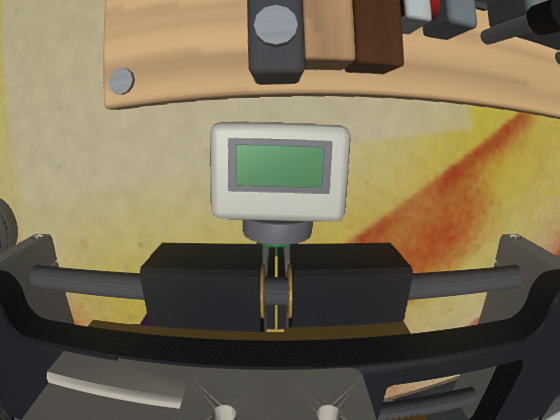

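View pics/s12.png

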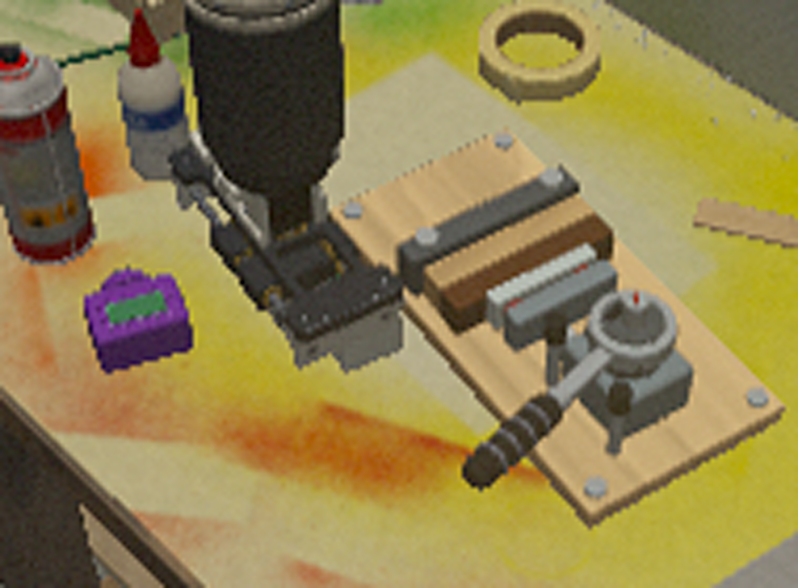

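Raising cleared the forces, so the fingertips had been brushing the bench. I'll continue at this height.

Request:
jog_arm(motion=[[[0.003,0,0,0,0,0,0],[0.006,0,0,0,0,0,0],[0.009,0,0,0,0,0,0],[0.011,0,0,0,0,0,0],[0.013,0,0,0,0,0,0]]])

```text
t: 13.9
eef_pos: [0.5315, 0.291, 0.035]
ee_rot: [-3.139, -0.001, -0.203]
force: [-1.8, -0.5, 1.0]
width: 0.0007
```

```bash
python3 - <<'E'
from h import *
optics.grab_frame("wrist")
s=arm.get_state();print(s['t'],s['eef_pos'].tolist(),s['ee_rot'].tolist(),s['force'],s['moment'])
im=optics.grab_frame("wrist")[:,:,::-1]
cv2.imwrite("pics/w13.png",im)
E
```

```text
13.95 [0.5317775375966722, 0.2909985168080557, 0.035047598893934835] [-3.138520099143892, -0.0008134381846411909, -0.20270034618556498] [ 0.2549968  -0.32504408  0.80547761] [-0.07569861  0.44851354  0.06387019]
```

View pics/w13.png

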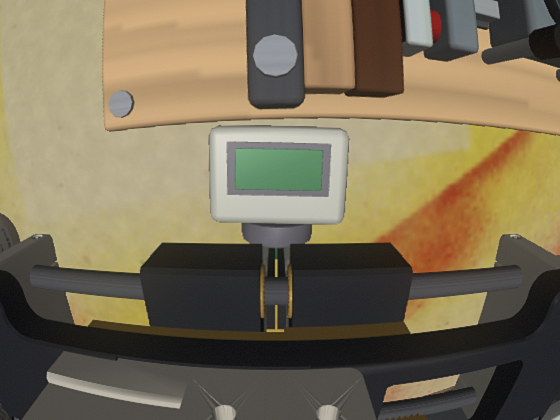

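The timer's back edge at row 127 is close to the board edge at row 121, and forces are low. I'll carry on in small steps.

Request:
jog_arm(motion=[[[0.002,0,0,0,0,0,0],[0.004,0,0,0,0,0,0],[0.006,0,0,0,0,0,0],[0.006,0,0,0,0,0,0]]])

```text
t: 14.4
eef_pos: [0.5351, 0.2886, 0.0348]
ee_rot: [-3.141, 0.003, -0.204]
force: [-13.2, -0.2, 9.5]
width: 0.0003
```

```bash
python3 - <<'E'
from h import *
optics.grab_frame("wrist")
s=arm.get_state();print(s['t'],s['eef_pos'].tolist(),s['force'],s['moment'])
im=optics.grab_frame("wrist")[:,:,::-1]
cv2.imwrite("pics/w14.png",im)
E
```

```text
14.45 [0.5350954711196123, 0.2886382161480165, 0.03483215584719604] [-12.83235455   0.20457771   7.91341886] [-1.53340439e-01  4.54008177e+00  7.40140652e-05]
```

View pics/w14.png

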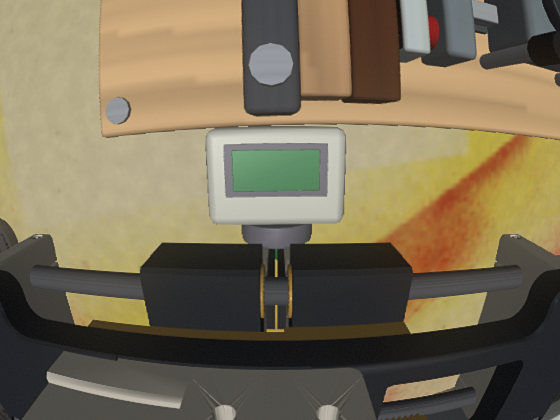

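The push now reads 13 N with the timer against the board edge (row 127). I'll check from geometry whether the button is really in.

```bash
python3 - <<'E'
from h import *
np.set_printoptions(precision=4,suppress=True)
for nm,p,r,back,front,edge in [("w10",[0.4831614,0.3015574,0.0322045],[-3.13753,-0.00186,-0.20172],(281,94),(281,191),(281,38)),
 ("w12",[0.518846,0.293882,0.03536],[-3.138,-.0011,-.20255],(280,124),(280,219),(280,96)),
 ("w13",[0.5317775,0.2909985,0.0350476],[-3.13852,-.00081,-.2027],(278,127),(278,221),(278,119)),
 ("w14",[0.535095,0.288638,0.034832],[-3.141,.003,-.204],(276,128),(276,222),(276,125))]:
    R=Ro.from_euler('xyz',r);p=np.array(p)
    g=lambda a,z:R.inv().apply(wcast([a],z,p,r)-p)[0,0]
    print(nm,"tool-x back %.4f front %.4f edge %.4f"%(g(back,.037),g(front,.037),g(edge,.02)))
ims=[cv2.imread(f"pics/w{k}.png")[85:270,180:380] for k in (10,12,13,14)]
cv2.imwrite("pics/cmp.png",cv2.resize(np.vstack([np.hstack(ims[:2]),np.hstack(ims[2:])]),None,fx=1.6,fy=1.6,interpolation=cv2.INTER_CUBIC))
E
```

```text
w10 tool-x back 0.0866 front 0.0398 edge 0.1189
w12 tool-x back 0.0722 front 0.0247 edge 0.0874
w13 tool-x back 0.0708 front 0.0237 edge 0.0749
w14 tool-x back 0.0703 front 0.0233 edge 0.0717
```

View pics/cmp.png

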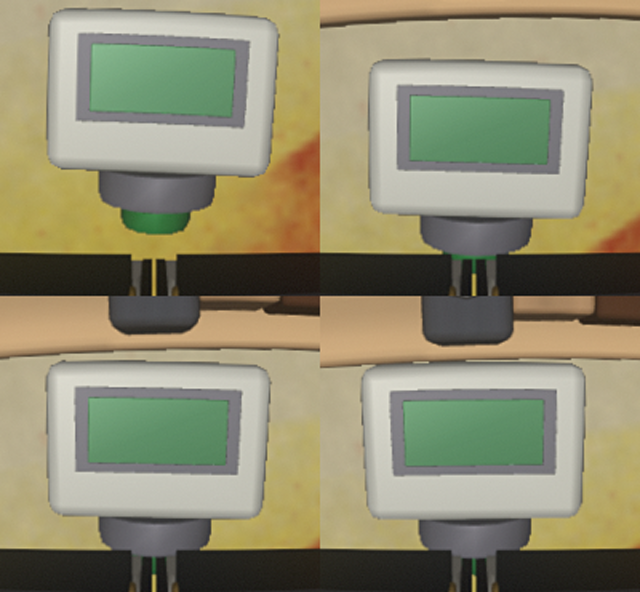

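```bash
python3 - <<'E'
from h import *
for nm,p,r,pts in [("w9",[0.46027,0.302694,0.18009],[-3.14115,0.00056,-0.20125],dict(tip=(273,158),collar=(273,148),front=(273,136))),
 ("w10",[0.4831614,0.3015574,0.0322045],[-3.13753,-0.00186,-0.20172],dict(tip=(277,231),collar=(277,217),front=(281,191)))]:
    R=Ro.from_euler('xyz',r);p=np.array(p)
    for k,a in pts.items():
        for z in ((.033,.037) if k!="front" else (.037,)):
            print(nm,k,z,R.inv().apply(wcast([a],z,p,r)-p)[0].round(4))
m=optics.camera_model("wrist");M=np.linalg.inv(m["mount"]);K=m["mtx"]
def wp(X):
    c=M[:3,:3]@np.array(X)+M[:3,3]; rr=np.hypot(c[0],c[1]); th=np.arctan2(rr,c[2]); return K[:2,2]+K[0,0]*th*c[:2]/rr
for X in [(.0095,0,.022),(.0095,0,.003),(0,0,.022),(-.0095,0,.022)]: print(X,wp(X).round(1))
E
```

```text
w9 tip 0.033 [ 0.0402 -0.0031  0.1471]
w9 tip 0.037 [ 0.0406 -0.0031  0.1431]
w9 collar 0.033 [ 0.0497 -0.0031  0.1471]
w9 collar 0.037 [ 0.05   -0.0031  0.1431]
w9 front 0.037 [ 0.0612 -0.003   0.1431]
w10 tip 0.033 [ 0.018   0.0001 -0.0008]
w10 tip 0.037 [ 0.0193  0.0001 -0.0048]
w10 collar 0.033 [ 0.0255  0.0001 -0.0007]
w10 collar 0.037 [ 0.0267  0.0001 -0.0047]
w10 front 0.037 [ 0.0398  0.002  -0.0047]
(0.0095, 0, 0.022) [276.6 232.2]
(0.0095, 0, 0.003) [276.7 243.7]
(0, 0, 0.022) [276.6 247.1]
(-0.0095, 0, 0.022) [276.6 261.5]
```

Image geometry leaves the amount of button travel unclear, so I'll back off in small steps and read force against position. The button spring should show up in that.

Request:
jog_arm(motion=[[[0,0,0,0,0,0,0]]])

```text
t: 14.6
eef_pos: [0.5344, 0.2884, 0.0349]
ee_rot: [3.141, 0.003, -0.203]
force: [-0.8, 1.1, -0.0]
width: 0.0006
```

Request:
jog_arm(motion=[[[-0.001,0,0,0,0,0,0],[-0.001,0,0,0,0,0,0]]])

```text
t: 14.8
eef_pos: [0.5338, 0.2888, 0.0351]
ee_rot: [-3.141, 0.003, -0.203]
force: [-0.1, 1.0, -0.1]
width: 0.0003
```

Request:
jog_arm(motion=[[[-0.001,0,0,0,0,0,0],[-0.001,0,0,0,0,0,0]]])

```text
t: 15.0
eef_pos: [0.5331, 0.2891, 0.0351]
ee_rot: [-3.141, 0.002, -0.203]
force: [-0.7, 0.7, -0.0]
width: 0.0006
```

Request:
jog_arm(motion=[[[-0.001,0,0,0,0,0,0],[-0.001,0,0,0,0,0,0]]])

```text
t: 15.2
eef_pos: [0.5321, 0.2893, 0.035]
ee_rot: [-3.141, 0.002, -0.203]
force: [0.5, 0.6, 0.7]
width: 0.0007
```

```bash
python3 - <<'E'
from h import *
s=arm.get_state();print(s['t'],s['eef_pos'].tolist(),s['ee_rot'].tolist(),s['force'],s['moment'])
im=optics.grab_frame("wrist")[:,:,::-1]
cv2.imwrite("pics/w15.png",im)
cv2.imwrite("pics/w15z.png",cv2.resize(im[110:270,180:380],None,fx=3.7,fy=3.7,interpolation=cv2.INTER_CUBIC))
E
```

```text
15.2 [0.5320685779837061, 0.2893238058615518, 0.03504249579879777] [-3.141306713541696, 0.002471604968922625, -0.20303637195536095] [0.46549867 0.62690036 0.72840526] [-0.01818203 -0.01945003  0.01914595]
```

View pics/w15z.png

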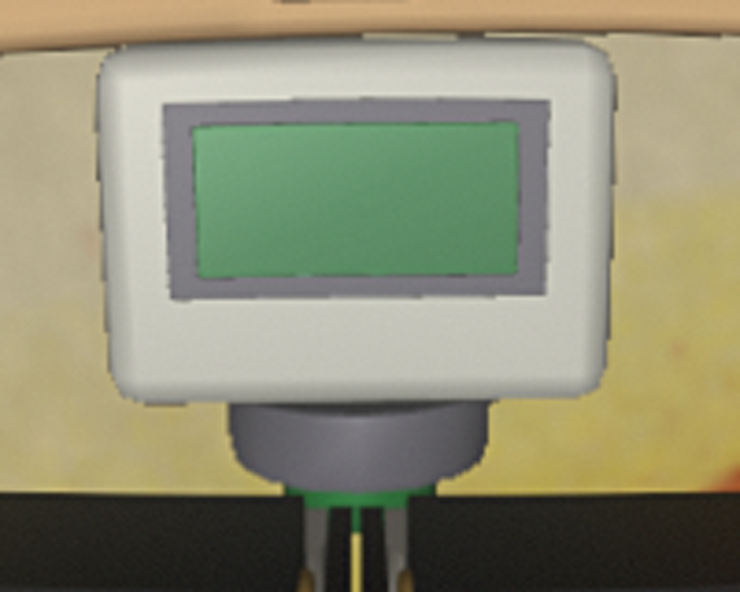

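Almost all the force vanished after a 0.7 mm retreat, so part of that contact was stiff and was probably the bench again. The green button at (360,495) is showing. I'll raise the tool about 6 mm and press again in small force-read steps.

Request:
jog_arm(motion=[[[-0.003,0,0,0,0,0,0],[-0.003,0,-0.003,0,0,0,0],[-0.003,0,-0.006,0,0,0,0],[-0.003,0,-0.006,0,0,0,0]]])

```text
t: 15.65
eef_pos: [0.5295, 0.2903, 0.0418]
ee_rot: [-3.14, 0.002, -0.203]
force: [-0.1, -0.6, 0.7]
width: 0.0006
```

```bash
cat > look.py <<'E'
import sys
from h import *
optics.grab_frame("wrist")
s=arm.get_state();print(s['t'],s['eef_pos'].round(4).tolist(),s['ee_rot'].round(4).tolist(),s['force'].round(1),s['moment'].round(2))
im=optics.grab_frame("wrist")[:,:,::-1]
cv2.imwrite(f"pics/{sys.argv[1]}.png",im)
cv2.imwrite(f"pics/{sys.argv[1]}z.png",cv2.resize(im[110:270,180:380],None,fx=3.7,fy=3.7,interpolation=cv2.INTER_CUBIC))
E
python3 look.py w16
```

```text
15.7 [0.5294, 0.2901, 0.0415] [-3.1406, 0.002, -0.2029] [ 0.4  0.1 -0.2] [0.01 0.02 0.06]
```

View pics/w16z.png

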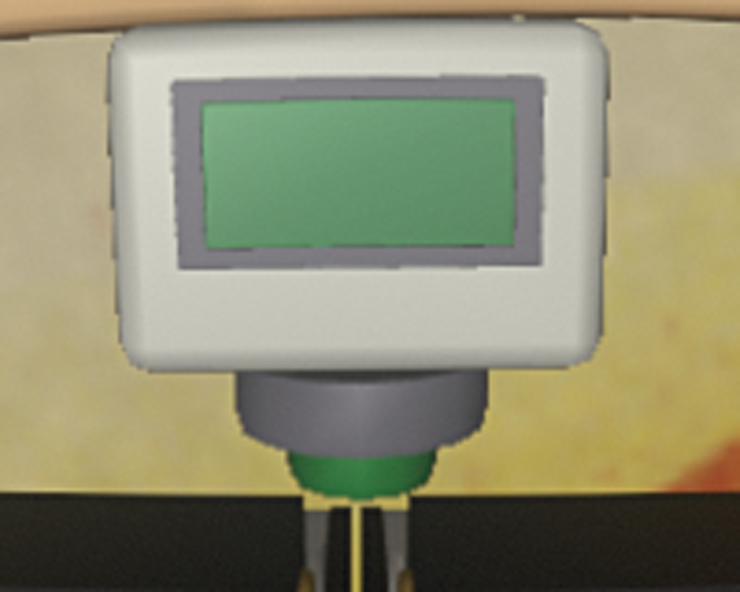

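Request:
jog_arm(motion=[[[0.002,0,0,0,0,0,0],[0.003,0,0,0,0,0,0],[0.003,0,0,0,0,0,0]]])

```text
t: 16.05
eef_pos: [0.5324, 0.2894, 0.0412]
ee_rot: [-3.141, 0.002, -0.203]
force: [-0.2, -0.6, 0.5]
width: 0.0001
```

Request:
jog_arm(motion=[[[0.002,0,0,0,0,0,0],[0.002,0,0,0,0,0,0]]])

```text
t: 16.25
eef_pos: [0.5346, 0.2889, 0.0411]
ee_rot: [-3.141, 0.002, -0.203]
force: [-0.1, 1.1, -0.2]
width: 0.001
```

Request:
jog_arm(motion=[[[0.002,0,0,0,0,0,0],[0.002,0,0,0,0,0,0]]])

```text
t: 16.45
eef_pos: [0.5368, 0.2884, 0.0411]
ee_rot: [-3.141, 0.002, -0.203]
force: [0.7, 0.2, 0.4]
width: 0.0005
```

Request:
jog_arm(motion=[[[0.002,0,0,0,0,0,0],[0.002,0,0,0,0,0,0]]])

```text
t: 16.65
eef_pos: [0.539, 0.288, 0.0411]
ee_rot: [-3.141, 0.002, -0.203]
force: [0.2, 0.4, 0.2]
width: 0.0002
```

```bash
python3 look.py w17
```

```text
16.7 [0.5389, 0.288, 0.0411] [-3.141, 0.0022, -0.2035] [ 0.4 -0.9  0.5] [0.01 0.01 0.  ]
```

View pics/w17z.png

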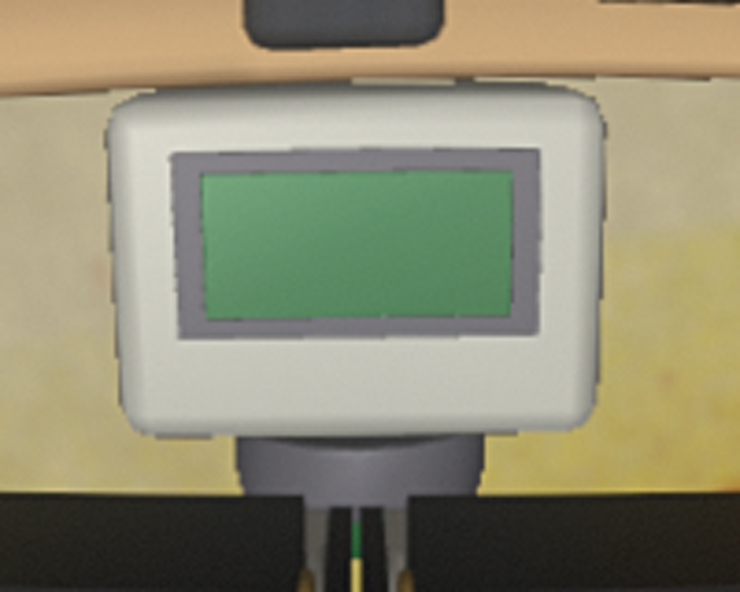

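There is no force even with the TCP past the free button face, and green shows through the slit between the fingers. The fingertips are passing above the button, so they must sit higher than I assumed. I'll look from the scene camera.

```bash
python3 - <<'E'
from h import *
im=optics.grab_frame("scene")[:,:,::-1]
cv2.imwrite("pics/s18.png",cv2.resize(im[160:230,220:310],None,fx=8.4,fy=8.4,interpolation=cv2.INTER_CUBIC))
p=np.array([.5389,.288,.0411]); R=Ro.from_euler('xyz',[-3.141,.0022,-.2035])
for q in [(0,0,0),(0,0,.022),(.0095,.021,.022),(.0095,-.021,.022),(.0095,0,.022),(-.0095,.021,.022),(-.0095,-.021,.022),(0.039,.0965,-.044),(-0.039,.0965,-.044)]:
    x=p+R.apply(q); print(q,((proj("scene",x)[0]-[220,160])*8.4).round())
E
```

```text
(0, 0, 0) [299. 287.]
(0, 0, 0.022) [301. 327.]
(0.0095, 0.021, 0.022) [353. 354.]
(0.0095, -0.021, 0.022) [296. 279.]
(0.0095, 0, 0.022) [324. 316.]
(-0.0095, 0.021, 0.022) [307. 375.]
(-0.0095, -0.021, 0.022) [250. 300.]
(0.039, 0.0965, -0.044) [534. 339.]
(-0.039, 0.0965, -0.044) [333. 434.]
```

View pics/s18.png

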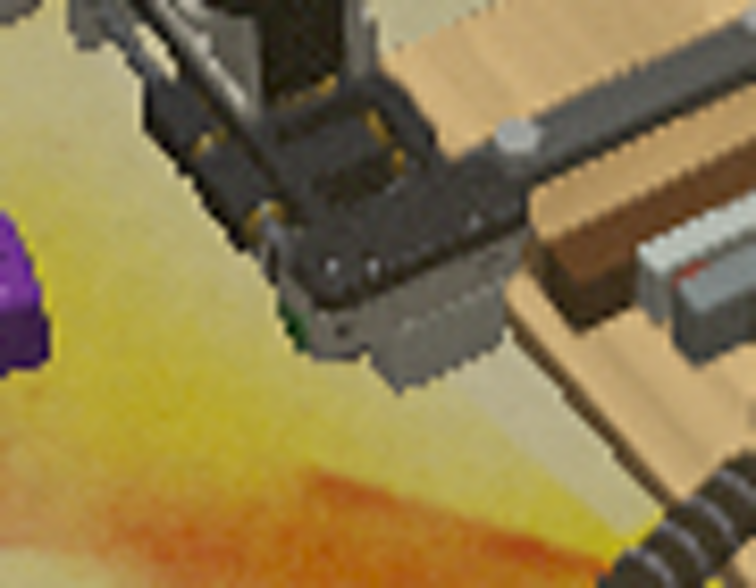

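The scene view shows the button's green at (290,325) unobstructed, with no fingertips below the plate. I'll back off and feel for the bench to find the true fingertip height.

Request:
jog_arm(motion=[[[-0.015,0,0,0,0,0,0],[-0.03,0,0,0,0,0,0],[-0.035,0,0,0,0,0,0],[-0.035,0,0.008,0,0,0,0],[-0.035,0,0.011,0,0,0,0],[-0.035,0,0.011,0,0,0,0]]])

```text
t: 17.4
eef_pos: [0.5042, 0.2948, 0.0293]
ee_rot: [3.141, 0.003, -0.203]
force: [0.9, -0.4, -0.1]
width: 0.0004
```

Request:
jog_arm(motion=[[[0,0,0.002,0,0,0,0],[0,0,0.004,0,0,0,0],[0,0,0.004,0,0,0,0]]])

```text
t: 17.7
eef_pos: [0.5042, 0.2945, 0.0249]
ee_rot: [3.14, 0.003, -0.204]
force: [0.4, -1.1, 0.3]
width: 0.0006
```

```bash
python3 look.py w19;  python3 - <<'E'
from h import *
im=optics.grab_frame("scene")[:,:,::-1]
cv2.imwrite("pics/s19.png",cv2.resize(im[160:230,200:290],None,fx=8.4,fy=8.4,interpolation=cv2.INTER_CUBIC))
s=arm.get_state();p=s['eef_pos']; R=Ro.from_euler('xyz',s['ee_rot'])
for q in [(0,0,0),(0,0,.022),(.0095,.021,.022),(-.0095,.021,.022)]:
    x=p+R.apply(q); print(q,((proj("scene",x)[0]-[200,160])*8.4).round())
E
```

```text
17.75 [0.5043, 0.2946, 0.0251] [3.1407, 0.0031, -0.2038] [-0.6 -0.2 -0.4] [-0.02 -0.04 -0.07]
(0, 0, 0) [383. 355.]
(0, 0, 0.022) [387. 394.]
(0.0095, 0.021, 0.022) [438. 422.]
(-0.0095, 0.021, 0.022) [392. 444.]
```

View pics/s19.png

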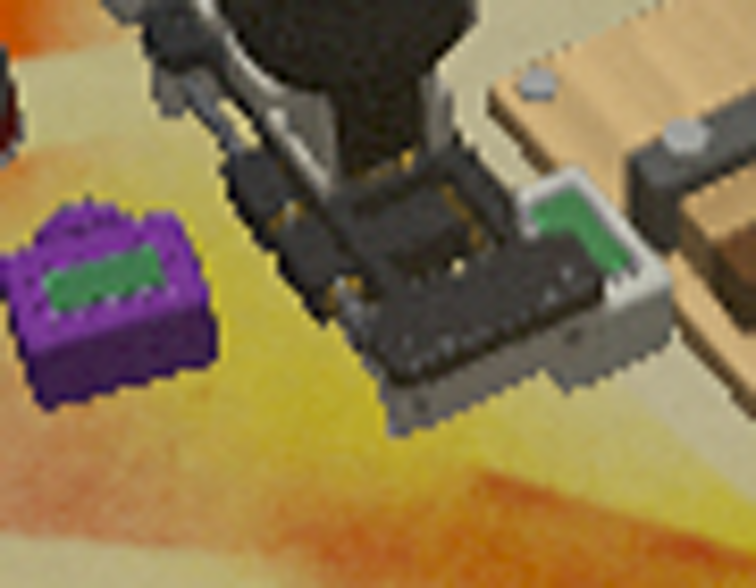

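View pics/w19.png

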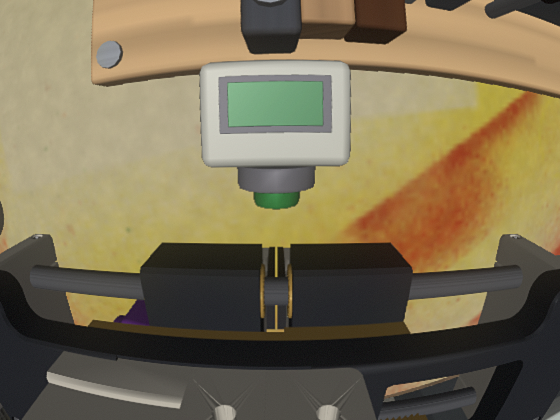

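Request:
jog_arm(motion=[[[0,0,0.001,0,0,0,0],[0,0,0.002,0,0,0,0],[0,0,0.002,0,0,0,0]]])

```text
t: 18.15
eef_pos: [0.5043, 0.2947, 0.0232]
ee_rot: [3.141, 0.003, -0.204]
force: [0.2, -0.0, -0.2]
width: 0.0002
```

Request:
jog_arm(motion=[[[0,0,0.001,0,0,0,0],[0,0,0.002,0,0,0,0],[0,0,0.002,0,0,0,0]]])

```text
t: 18.45
eef_pos: [0.5042, 0.2946, 0.021]
ee_rot: [3.141, 0.003, -0.204]
force: [-0.5, -0.2, -0.2]
width: 0.0009
```

Request:
jog_arm(motion=[[[0,0,0.001,0,0,0,0],[0,0,0.002,0,0,0,0],[0,0,0.002,0,0,0,0]]])

```text
t: 18.75
eef_pos: [0.5041, 0.2946, 0.0188]
ee_rot: [3.14, 0.003, -0.204]
force: [-0.2, -0.7, -0.2]
width: 0.0004
```

Still free at a reading of 0.019, so I'll keep feeling downward gently.

Request:
jog_arm(motion=[[[0,0,0.001,0,0,0,0],[0,0,0.002,0,0,0,0],[0,0,0.002,0,0,0,0]]])

```text
t: 19.05
eef_pos: [0.504, 0.2945, 0.0167]
ee_rot: [3.14, 0.003, -0.204]
force: [1.0, 0.6, 0.2]
width: 0.0008
```

Request:
jog_arm(motion=[[[0,0,0.001,0,0,0,0],[0,0,0.002,0,0,0,0],[0,0,0.002,0,0,0,0]]])

```text
t: 19.35
eef_pos: [0.5039, 0.2944, 0.0145]
ee_rot: [3.14, 0.004, -0.204]
force: [0.7, 0.2, 0.7]
width: 0.0005
```

Request:
jog_arm(motion=[[[0,0,0.001,0,0,0,0],[0,0,0.002,0,0,0,0],[0,0,0.002,0,0,0,0]]])

```text
t: 19.65
eef_pos: [0.5038, 0.2943, 0.0123]
ee_rot: [3.14, 0.004, -0.204]
force: [1.5, 0.1, -0.2]
width: 0.0006
```

```bash
python3 look.py w20;  python3 - <<'E'
from h import *
im=optics.grab_frame("scene")[:,:,::-1]
cv2.imwrite("pics/s20.png",cv2.resize(im[160:230,200:290],None,fx=8.4,fy=8.4,interpolation=cv2.INTER_CUBIC))
im=optics.grab_frame("top")[:,:,::-1]
cv2.imwrite("pics/t20.png",cv2.resize(im[150:270,170:330],None,fx=4.6,fy=4.6,interpolation=cv2.INTER_CUBIC))
E
```

```text
19.7 [0.5038, 0.2943, 0.0124] [3.1399, 0.0037, -0.2037] [ 0.5 -0.4  0.4] [-0.06  0.02  0.01]
```

View pics/s20.png

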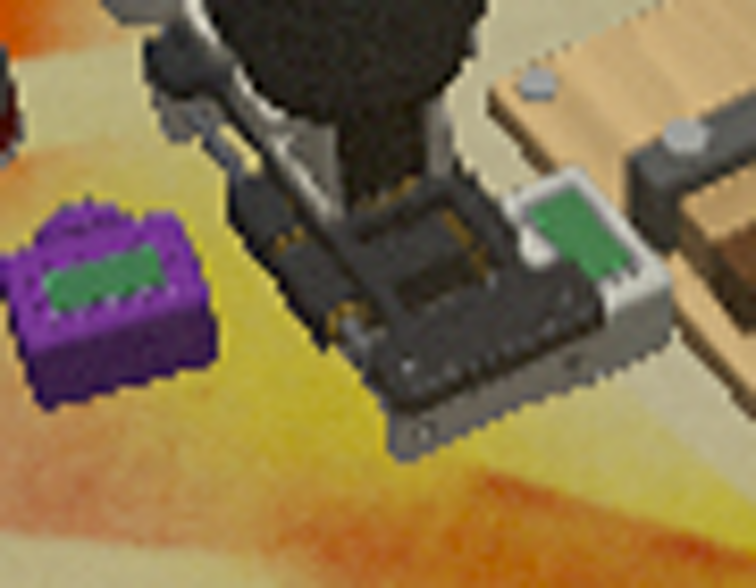

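View pics/w20z.png

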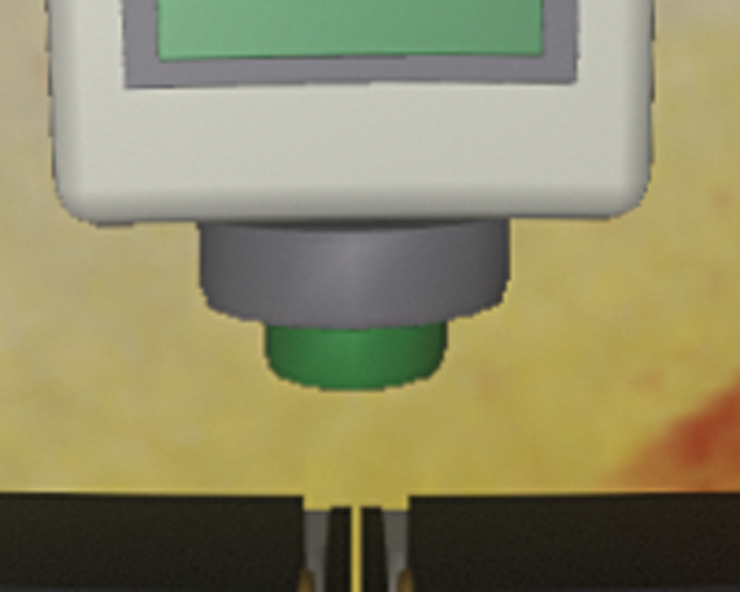

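There's no bench contact even at 0.012, so the tips end near TCP height. At this height they should cover the button's middle. I'll advance in small steps and watch the force.

Request:
jog_arm(motion=[[[0.004,0,0,0,0,0,0],[0.008,0,0,0,0,0,0],[0.012,0,0,0,0,0,0],[0.014,0,0,0,0,0,0],[0.014,0,0,0,0,0,0]]])

```text
t: 20.35
eef_pos: [0.518, 0.2914, 0.0124]
ee_rot: [3.14, 0.004, -0.204]
force: [1.3, -0.2, -0.2]
width: 0.0008
```

Request:
jog_arm(motion=[[[0.002,0,0,0,0,0,0],[0.004,0,0,0,0,0,0],[0.004,0,0,0,0,0,0]]])

```text
t: 20.65
eef_pos: [0.5221, 0.2906, 0.0124]
ee_rot: [3.14, 0.003, -0.204]
force: [0.2, -0.1, -0.0]
width: 0.0004
```

Request:
jog_arm(motion=[[[0.002,0,0,0,0,0,0],[0.002,0,0,0,0,0,0]]])

```text
t: 20.85
eef_pos: [0.5239, 0.2901, 0.0123]
ee_rot: [3.14, 0.004, -0.204]
force: [-1.8, 1.0, 1.3]
width: 0.0006
```

Request:
jog_arm(motion=[[[0.002,0,0,0,0,0,0],[0.002,0,0,0,0,0,0]]])

```text
t: 21.05
eef_pos: [0.5258, 0.2898, 0.0123]
ee_rot: [3.14, 0.004, -0.204]
force: [-3.5, 1.4, 2.0]
width: 0.0005
```

```bash
python3 look.py w21
```

```text
21.1 [0.5258, 0.2898, 0.0123] [3.1398, 0.004, -0.2045] [-3.4  0.9  1.5] [0.36 1.09 0.09]
```

View pics/w21z.png

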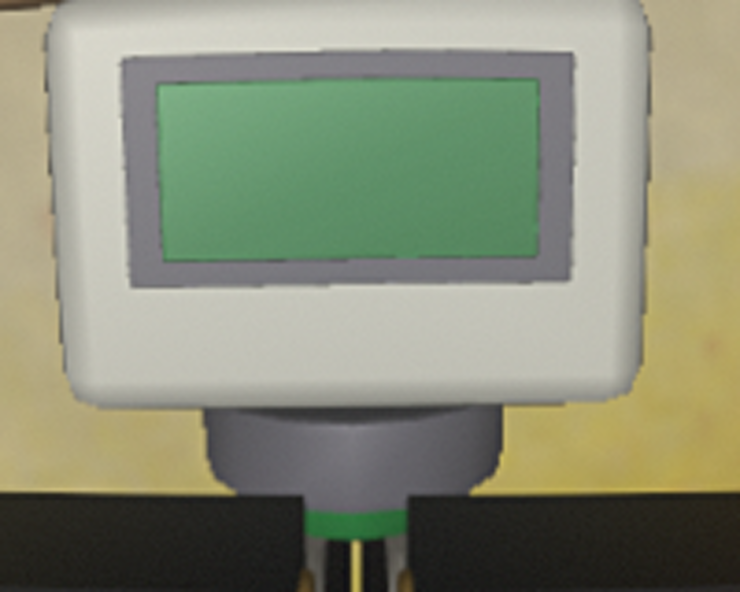

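Now the force rises like a spring (1.8 N, then 3.4 N), with the fingers on the button's face at (355,525). I'll press in further.

Request:
jog_arm(motion=[[[0.002,0,0,0,0,0,0],[0.002,0,0,0,0,0,0]]])

```text
t: 21.35
eef_pos: [0.5277, 0.2894, 0.0123]
ee_rot: [3.14, 0.004, -0.204]
force: [-3.7, 2.4, 2.8]
width: 0.0006
```

Request:
jog_arm(motion=[[[0.002,0,0,0,0,0,0],[0.002,0,0,0,0,0,0]]])

```text
t: 21.55
eef_pos: [0.5293, 0.2888, 0.0122]
ee_rot: [3.139, 0.005, -0.204]
force: [-5.2, -0.0, 3.4]
width: 0.0002
```

Request:
jog_arm(motion=[[[0.002,0,0,0,0,0,0],[0.002,0,0,0,0,0,0],[0.002,0,0,0,0,0,0]]])

```text
t: 21.85
eef_pos: [0.5296, 0.288, 0.0122]
ee_rot: [3.138, 0.007, -0.205]
force: [-12.6, 2.3, 7.8]
width: 0.0008
```

```bash
python3 look.py w22
```

```text
21.9 [0.5296, 0.288, 0.0122] [3.1378, 0.0071, -0.2046] [-12.2   3.    6.8] [0.98 4.24 0.04]
```

View pics/w22z.png

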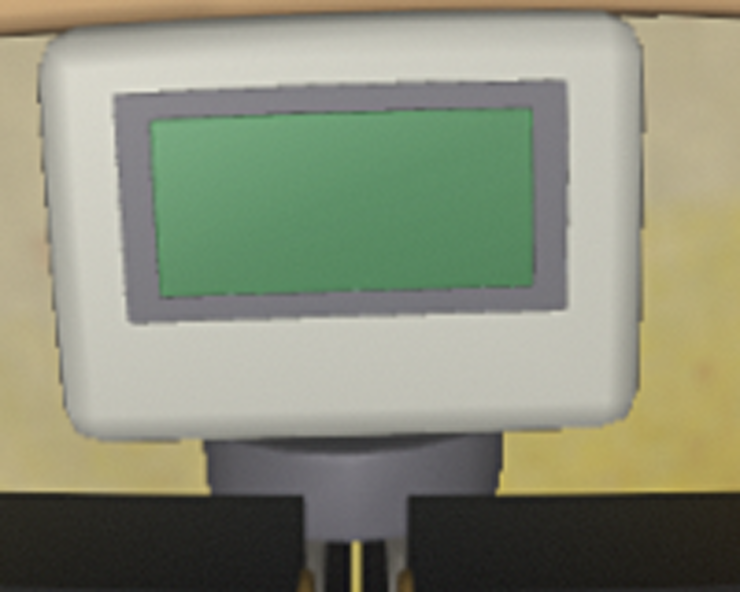

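The green is gone. The force followed the 1.5 to 5 N spring and then hit a hard stop at 12 N, so the button is fully in with the timer braced. Retract and look.

Request:
jog_arm(motion=[[[-0.003,0,0,0,0,0,0],[-0.006,0,0,0,0,0,0],[-0.009,0,0,0,0,0,0],[-0.014,0,0,0,0,0,0],[-0.024,0,0,0,0,0,0],[-0.034,0,0,0,0,0,0],[-0.04,0,-0.02,0,0,0,0],[-0.04,0,-0.06,0,0,0,0]]])

```text
t: 22.75
eef_pos: [0.4878, 0.2948, 0.0703]
ee_rot: [3.132, 0.011, -0.204]
force: [1.1, 1.0, 0.6]
width: 0.0002
```

Request:
jog_arm(motion=[[[0,0,-0.04,0,0,0,0],[0,0,-0.08,0,0,0,0],[0,0,-0.12,0,0,0,0],[0,0,-0.16,0,0,0,0],[0,0,-0.2,0,0,0,0],[0,0,-0.2,0,0,0,0],[0,0,-0.2,0,0,0,0]]])

```text
t: 23.45
eef_pos: [0.4899, 0.2966, 0.2712]
ee_rot: [3.135, 0.01, -0.204]
force: [0.1, 0.8, -1.1]
width: 0.0003
```

```bash
python3 look.py w23; python3 - <<'E'
from h import *
im=optics.grab_frame("scene")[:,:,::-1]
cv2.imwrite("pics/s23.png",cv2.resize(im[120:250,170:380],None,fx=3.7,fy=3.7,interpolation=cv2.INTER_CUBIC))
E
```

```text
23.5 [0.4895, 0.2962, 0.2699] [3.1326, 0.0112, -0.2042] [ 0.6  0.4 -0.1] [-0.02 -0.04 -0.  ]
```

View pics/w23.png

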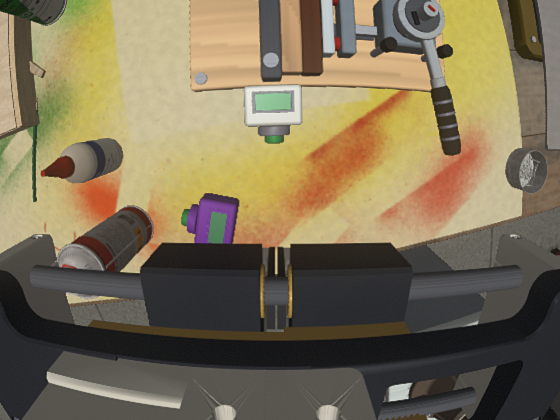

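View pics/s23.png

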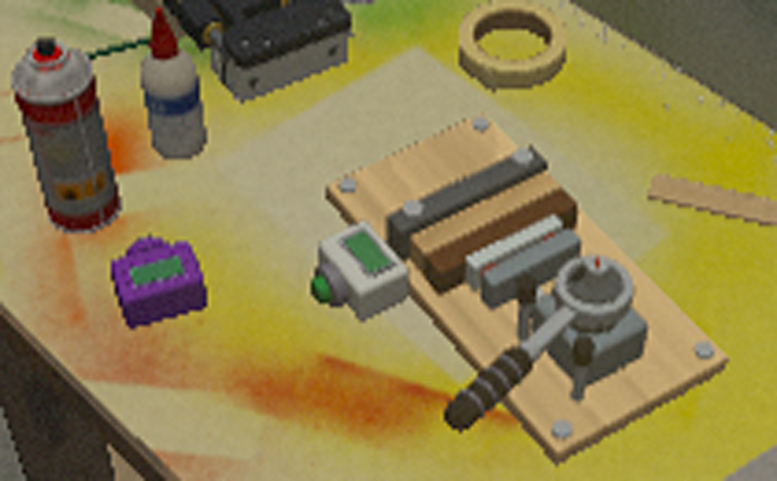

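The timer stands against the board with its button out, and the bystanders are in place. I'll re-measure the pad from the parked-wrench picture w8 and from w23.

```bash
python3 - <<'E'
import cv2
a=cv2.imread("pics/w8.png")[0:110,130:230]; b=cv2.imread("pics/w23.png")[0:90,250:380]
cv2.imwrite("pics/z8.png",cv2.resize(a,None,fx=5.4,fy=5.4,interpolation=cv2.INTER_CUBIC))
cv2.imwrite("pics/z23.png",cv2.resize(b,None,fx=6,fy=6,interpolation=cv2.INTER_CUBIC))
E
```

```text
(no output)
```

View pics/z8.png

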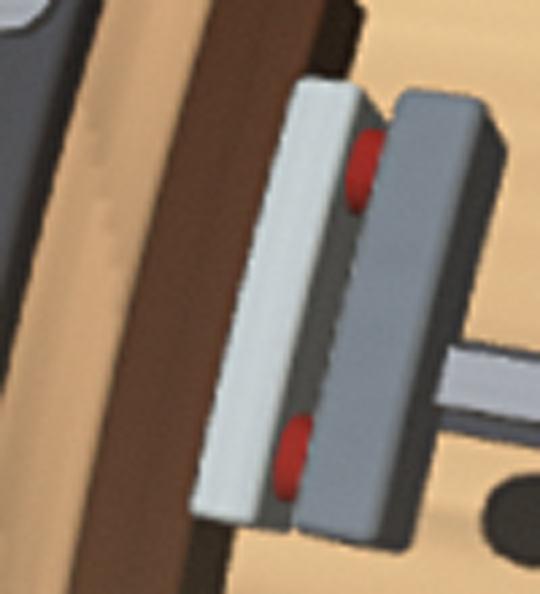

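View pics/z23.png

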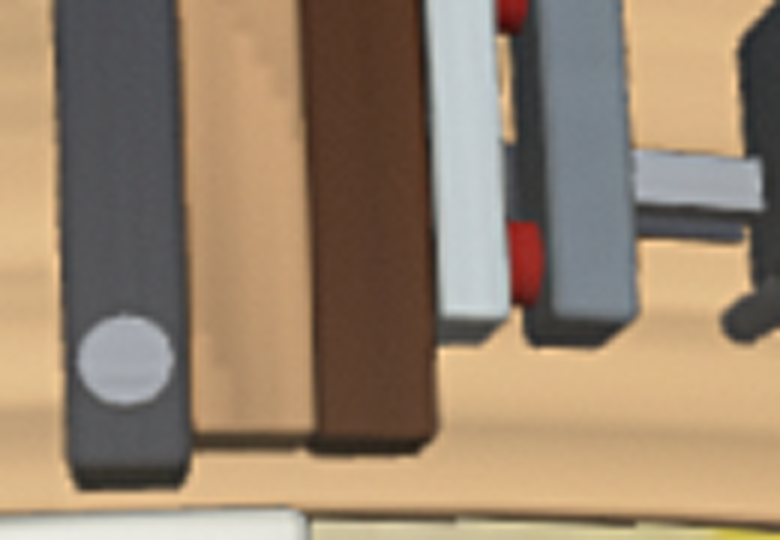

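About 6 to 7 mm of red shows (35 px against a 70 px pad of 14 mm), so the pad is about 5.5 mm in. The strips, pad and fence show no gaps. I'm handing in.

```bash
python3 -c "
from station import arm
print(arm.job_done())"
```

```text
the job is handed in; nothing more can be done
None
```

The strips are clamped with the pad about half-way in, and the timer was pressed against the base board. I handed the job in at about 23.5 s of the allowed 72 s; no verdict was reported.

- **Clamping:** I straddled the wrench grip and made four driving strokes, then swung the wrench back to about -0.2 rad and let go. Pad-to-jaw spacing put the pad about 5.6 mm in. The last picture, taken after the timer was pressed, gave about 5.5 mm. It showed the strips face to face against the fence with no gap.
- **Timer:** I pushed it against the base board and pressed the button. The force rose along the button's spring from about 1.8 to 5 N, then hit a hard stop at about 12 N with no green showing. After backing off, the timer stood upright against the board with the button out.
- **Failed first attempts:** The fingertips sit higher than I worked out from the stated 22 mm, by roughly 20 mm. My first pushes therefore ran on or over the top of the button and collar, peaking at about 13 N. I had first taken these for bench contact. I lowered the tool and pressed again.
- **Measurement mismatch:** The wrist and top cameras differed by about 3 to 6 mm, so I used a clamp position between them.
- **Bystanders:** The glue, spray can, nails tin and purple look-alike appear unmoved in the last pictures. I checked this by eye, not by measurement.

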